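# Clamp cast resin bars in the sanding frame

## Robot

A 6-joint arm with a two-finger parallel gripper is mounted at the origin on a cart in front of the work surface, level with it; the furniture and walls round the work are solid. World frame = base frame: x ahead of the robot, y to its left, z up, the work surface at z = 0. Lengths are in mm, angles in rad, forces in N, time in s.
With the tool pointing down it reaches from about 350 to 875 mm from the base axis. Payload 4.2 kg.
Tool frame: the origin (TCP) lies at the very end of the fingers, on their centre line; the grasp point (between the pads) lies 19 mm behind it; z points along the fingers, y is the line along which they close (so a half turn about z gives the same grasp; the last joint's range is limited). The gripper opens to 87 mm and grips with 3 to 60 N. Pads are 19 mm wide; open, the fingers measure 117 mm over their backs; the gripper's body (75 mm by 190 mm) begins 51 mm behind the grasp point.
Start: joints at [1.513, 0.385, 0.008, 0, -1.194, -0.259], TCP at [194.672, 593.887, 222.55] pointing down, gripper open.
Joint ranges: [-3.14, 3.14], [-1.21, 2.06], [-1.07, 1.41], [-3.16, 2.05], [-2.99, -0.16], [-3.1, 3.1]. Speed limits (rad/s): [2.79, 2.79, 3.14, 3.14, 3.14, 3.14].

## Interface

Orientations are given as a unit quaternion [x, y, z, w].
In Python, from workcell import monitor, imaging, job_done gives the robot as it stands.
- The arm moves only by the tool jog_arm, never from a script. Its argument "targets" is a list of rows, each an object of numbers: "tx", "ty", "tz": the shift along the tool's x, y, z in m; "ax", "ay", "az": the turn, a rotation vector about the tool's x, y, z in degrees; "fingers": the finger opening in m, from 0 to 0.087. In form: [{"tx": .., "ty": .., "tz": .., "ax": .., "ay": .., "az": .., "fingers": ..}, ...]. A call has 1 to 20 rows; each row shifts and turns the commanded pose from where the row before left it, along the tool's axes as they then stand; what a row does not reach is not made up. A row lasts 1/8 s, in which the tool goes at most 62.5 mm and 10.7 degrees, less where a joint would pass 70% of its speed; a pose out of reach is approached as far as the arm can. A call is refused whole if a number of a shift passes 0.0625 or a number of a turn 10.7, either way. A call with a gripper value outside its range is refused whole. The fingers move at their own pace and stop on an object; the grip force is fixed at half the most. Time passes only in rows, so rows that do not move let the fingers close. It gives the time, the measured TCP pose, the force, the opening and the grip force at its end, in the units of the state.
- monitor.read_state(): the state, without advancing time (a new reading comes with each control period).
- imaging.read_camera(name): name is "scene" or "top" or "wrist"; returns (picture, depth): 480x640x3 uint8, red, green, blue; 480x640 float32, mm along the optical axis (not along the pixel's ray), 0 where there is no reading.
- imaging.calibration(name): a dict with "fx", "fy", "cx", "cy" (pixels), "camera_from_world" (4x4, takes a point from world to camera coordinates); the wrist camera has in their place "T_tool_cam" (4x4, takes a point from camera to tool coordinates, whose origin is the TCP and whose axes are the flange's). Camera axes: x right, y down, z forward; pixel columns grow to the right and rows downward; lengths in mm; the calibration is good to about 2 mm. The wrist camera is an equidistant fisheye: a pixel r from the principal point sees the ray r / f radians off the axis. A picture is of the moment at which its call begins: read the wrist's pose just before it. calibration takes no time and is no camera call.
- job_done(): hands the job in; it is judged then, once.
The state is a dict: "time": time; "q": joint angles; "joint_velocities": joint speeds; "tau": joint torques, N m; "ee_pos": TCP position; "tcp_rot": TCP orientation; "contact_force": force on the tool from outside, world axes, zero at the start; "moment": the same for the moment, N m; "grip_width": opening from 0.0 (shut) to 1.0 (fully open); "grasp_force": force on a finger pad.
Only numpy, scipy, OpenCV 4.12 (cv2) and the standard library are available. Lean on these libraries where they do the work, as an engineer would, in place of code of your own. Each camera call takes 0.05 s, during which the arm holds its last target. There are 200 camera calls.

## Task

Get the cast resin bars ready for sanding: open the sanding frame's jaw, which is locked and slides only while its thumb button is held in, lay every bar on the bed between fence and jaw with its length towards the end stop, and press the treadle fully down and let it up, so that its blade pushes all the bar ends up to the stop. Then, holding the button in again, slide the jaw up until the bars lie side by side without gaps against the fence and the jaw's sprung face is pushed well in, and let go so that it stays locked, holding the squared row tight. Leave the bottle, the vial and the cup standing where they are.

Things in the scene. Friction and masses are not known exactly. Their poses are not given: they have to be found in the camera images.
- bar_1: cast resin bar, pearl white, 120 x 25 x 25 mm, 86 g, edges slightly rounded, loose on the table; origin at its centre, x along its length; all bars are alike and any long face may be up
- bar_2: cast resin bar, pearl white, 120 x 25 x 25 mm, 86 g, edges slightly rounded, loose on the table; origin at its centre, x along its length; all bars are alike and any long face may be up
- bar_3: cast resin bar, pearl white, 120 x 25 x 25 mm, 86 g, edges slightly rounded, loose on the table; origin at its centre, x along its length; all bars are alike and any long face may be up
- bar_4: cast resin bar, pearl white, 120 x 25 x 25 mm, 86 g, edges slightly rounded, loose on the table; origin at its centre, x along its length; all bars are alike and any long face may be up
- frame: sanding frame fixed on the table: plywood board whose top, the bed, is 18 mm above the table. Origin on the table under the bed; x points away from the robot (lengthways of the laid bars), y along the jaw's track to the left, z up. A bar squared up on the bed has its centre at x = 10, z = 30.5 mm. There is room for four bars laid 50 mm apart with the jaw fully open.
- fence_face (a point): foot of the fence's face on the bed, at frame x = 10, y = -115 mm: a brown wooden block, 30 mm high above the bed, its face looks to +y and runs from frame x = -49 to 69 mm; axes are the frame's
- end_stop_face (a point): foot of the end stop's face on the bed, at frame x = 70, y = 0 mm: an aluminium bar along frame y, 24 mm high above the bed; its face looks to -x (towards the robot); axes are the frame's
- blade_edge (a point): middle of the treadle blade's lower edge: a plate 210 mm wide along frame y, facing the end stop, 4 mm above the bed. It is at frame x = -70 mm with the treadle up and at x = -51 mm at the treadle's stop, 1 mm short of a squared bar; so lay bars with centres about x = -6 to 6. Its hinge cheeks at x = -84, y = -125 and 125 rise to 89 mm above the table.
- jaw (a joint): jaw sliding on the T-track (along frame y at frame x = 10 mm): clear width in m between the fence and the relaxed jaw face; 0 closed, 0.240 fully open. A spring brake locks it anywhere (slips only above about 45 N) unless the thumb button is in; it then slides with about 1 N. Starts nearly closed.
- jaw_grip (a point): where to pinch the jaw: middle of its black upright grip, between the thumb button (robot's side) and the finger rest (far side), 62 mm above the table; axes are the frame's. 41 mm over both along x, 26 mm wide; grip top 18 mm higher, the jaw's low body (110 mm along x) 26 mm lower. Pinching along x pushes the button in. The jaw's face is 34 mm from here, on the fence's side.
- jaw_button (a joint): thumb button, 17 mm round, on the robot's side of the grip: travel in m, about 0.001 when let go (jaw locked), 0.006 fully in; the jaw is free above about 0.002. Takes 9 N to start and 14 N fully in: pinch with about 30 N.
- jaw_face (a joint): sprung plate on the jaw's front that bears on the bars: how far it is pushed in, m; 0 relaxed, 0.010 at most; takes 1 N to start and 6 N fully in.
- treadle (a joint): treadle, a spring-loaded bell crank hinged along frame y at frame x = -84, z = 73 mm: 0 up, 0.40 rad at its stop; it comes back up by itself. Pressing the pedal takes about 4 N to start and 9 N at the stop.
- treadle_pad (a point): middle of the top of the treadle's ribbed pedal plate (46 mm along x, 86 mm along y), when up at frame x = -140, y = 0, z = 97 mm; it goes down 24 mm to its stop
- bottle: oval bottle of resin, 60 x 105 x 190 mm, standing behind the work; origin at the middle of its underside; a bystander
- pigment_vial: vial with a white cap, 38 mm round, 62 mm high; origin at the middle of its underside; a bystander
- mixing_cup: empty clear cup, 84 mm round, 75 mm high; origin at the middle of its underside; a bystander
Not all that is in view belongs to the job. What is shaped like the bar_1 but blue or purple is not meant.

How it is judged:
By the outcome, as a careful person would: the job done as asked, in the order asked, and still so for the second after the job is handed in, with the robot touching nothing.
Of bar_1, bar_2, bar_3, bar_4 only 3 to 4 are there at a start; the rules pass over those that are not, and their reading is None.
At some moment in a run one of bar_1, bar_2, bar_3, bar_4 may be knocked a few centimetres aside while the robot is not near it.
Once in a run the grip may slacken for a moment while it holds something.
It also fails if it takes over 210 s, if anything falls off the work surface, if the arm or the gripper's body presses on something with over 40 N, if the wrist force passes 120 N, or if a joint passes its speed limit or range.

## Working session

There is one attempt and no reset: what is moved stays moved. The work goes in short steps, Python scripts to look and compute and a tool call to move; the robot and the scene stay as the last step left them, time stands still between calls to the robot, and variables do not carry over. Pictures are saved under pics/ and viewed, at most 16 in all, crops included, and the job is handed in when it is done.

Besides the shell and the picture viewer there is one more tool, called after ">>>" as name(argument=value, ...) on one line, values as JSON. jog_arm: Moves the arm, as the interface text tells. Its arguments: {"type":"object","properties":{"targets":{"type":"array"}},"required":["targets"]}

```bash
mkdir -p pics; cat > h.py <<'E'
import numpy as np, cv2
from workcell import monitor, imaging, job_done
def world(name,u,v,d,c=None):
    c=c or imaging.calibration(name)
    p=np.array([(u-c['cx'])/c['fx']*d,(v-c['cy'])/c['fy']*d,d,1])
    return (np.linalg.inv(np.array(c['camera_from_world']))@p)[:3]
def cloud(name,dep):
    c=imaging.calibration(name)
    v,u=np.mgrid[:480,:640]
    P=np.stack([(u-c['cx'])/c['fx']*dep,(v-c['cy'])/c['fy']*dep,dep,np.ones_like(dep)],-1)
    W=P@np.linalg.inv(np.array(c['camera_from_world'])).T
    W=W[...,:3]; W[dep<=0]=np.nan
    return W
def snap(name,f):
    im,d=imaging.read_camera(name)
    cv2.imwrite('pics/'+f,im[...,::-1]); return im,d
E
python3 - <<'E'
from h import *
print(monitor.read_state())
for n in('top','scene'):
    im,d=snap(n,n+'1.png'); np.save(n+'d.npy',d)
    print(imaging.calibration(n))
E
```

```text
{'time': 0.0, 'q': array([ 1.51257198e+00,  3.85549736e-01,  6.63456771e-03, -5.16294565e-04,
       -1.19399340e+00, -2.58584910e-01]), 'joint_velocities': array([ 2.66722732e-04, -1.88952102e-03, -5.62398554e-04,  1.86266213e-03,
        4.04006991e-04,  8.85456447e-05]), 'tau': array([ 3.68909980e-05, -3.90659630e+01,  1.87404370e+01,  4.21958864e+00,
        1.10141945e-02, -1.93395322e-04]), 'ee_pos': array([194.50921199, 593.33020772, 221.46457272]), 'tcp_rot': array([ 9.87464591e-01, -1.57836965e-01, -1.33107993e-04,  1.07482340e-03]), 'contact_force': array([ 1.22751225,  0.09704422, -0.67784393]), 'moment': array([-0.00346727, -0.00590988, -0.00370879]), 'grasp_force': 0.0, 'grip_width': 0.9991733472218385}
{'fx': 531.358767383798, 'fy': 531.358767383798, 'cx': 321.7990737148951, 'cy': 232.37395401143579, 'camera_from_world': array([[-2.29975355e-02, -9.99687654e-01, -9.78305164e-03,
         1.43830007e+02],
       [-9.80376802e-01,  2.44675402e-02, -1.95608448e-01,
         5.70088108e+02],
       [ 1.95786717e-01,  5.09256465e-03, -9.80633279e-01,
         1.53082510e+03],
       [ 0.00000000e+00,  0.00000000e+00,  0.00000000e+00,
         1.00000000e+00]])}
{'fx': 476.15608646244357, 'fy': 476.15608646244357, 'cx': 321.25637048975756, 'cy': 240.3825537588321, 'camera_from_world': array([[-8.82774286e-01, -4.69730283e-01,  7.93856878e-03,
         5.54452666e+02],
       [-3.26932810e-01,  6.02101490e-01, -7.28415221e-01,
         1.82898969e+02],
       [ 3.37378864e-01, -6.45621605e-01, -6.85089954e-01,
         1.45424947e+03],
       [ 0.00000000e+00,  0.00000000e+00,  0.00000000e+00,
         1.00000000e+00]])}
```

View pics/top1.png

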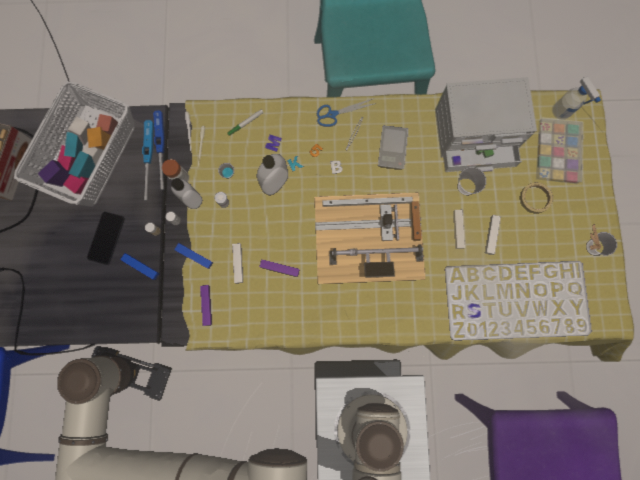

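View pics/scene1.png

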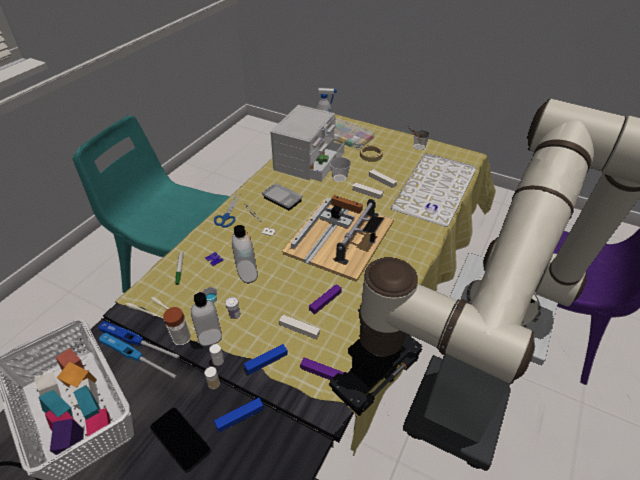

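The top view shows three white bars at (237,263), (459,229) and (493,235). The frame is at about (370,238), with the jaw near the fence on its right side. The scene view shows the same three bars.

```bash
python3 - <<'E'
from h import *
im=cv2.imread('pics/top1.png'); d=np.load('topd.npy'); W=cloud('top',d)
cv2.imwrite('pics/crop1.png',cv2.resize(im[180:295,300:520],None,fx=3.6,fy=3.6,interpolation=cv2.INTER_CUBIC))
i=im.astype(int)
m=((i.min(2)>150)&(i.max(2)-i.min(2)<45)&(W[...,2]>10)&(W[...,2]<45)).astype(np.uint8)
n,l,s,c=cv2.connectedComponentsWithStats(m)
for k in range(1,n):
    if s[k,4]<60: continue
    P=W[l==k]; r=cv2.minAreaRect(P[:,:2].astype(np.float32))
    print(np.round(c[k]),s[k,4],np.round(P.mean(0)),np.round(r[0]),np.round(r[1]),round(r[2],1))
# board corners
m=(abs(W[...,2]-18)<5); 
for (u,v) in [(316,196),(418,194),(425,282),(317,283),(379,270),(388,222),(416,220),(366,201),(330,255),(418,255)]:
    print(u,v,np.round(W[v,u],1))
E
```

```text
[348. 201.] 94 [672.  48.  41.] [672.  50.] [ 14. 101.] 1.7
[385. 200.] 92 [674. -64.  41.] [674. -64.] [13. 94.] 3.7
[386. 208.] 62 [647. -66.  37.] [644. -67.] [25. 29.] 90.0
[460. 228.] 231 [ 583. -290.   26.] [ 583. -290.] [ 21. 114.] 88.8
[493. 234.] 250 [ 561. -390.   26.] [ 562. -391.] [ 21. 116.] 76.3
[387. 234.] 88 [568. -67.  37.] [568. -67.] [32. 27.] 2.0
[237. 263.] 258 [493. 388.  26.] [493. 389.] [117.  21.] 4.0
[537. 304.] 2150 [ 348. -507.   13.] [ 357. -500.] [301. 208.] 89.3
[468. 290.] 429 [ 395. -305.   14.] [ 392. -301.] [149. 105.] 70.6
[465. 312.] 294 [ 329. -290.   13.] [ 333. -291.] [ 90. 101.] 9.6
[474. 334.] 112 [ 267. -311.   13.] [ 270. -312.] [35. 76.] 5.0
316 196 [701.2 145.9   1.6]
418 194 [ 695.8 -171.3   15.5]
425 282 [ 4.234e+02 -1.792e+02  1.000e-01]
317 283 [426.5 148.4  16.2]
379 270 [451.6 -31.8  94.9]
388 222 [596.4 -66.8  74. ]
416 220 [ 607.1 -155.4   43.5]
366 201 [671.3  -7.1  39.2]
330 255 [510.8 107.   16. ]
418 255 [ 497.5 -152.1   60.6]
```

View pics/crop1.png

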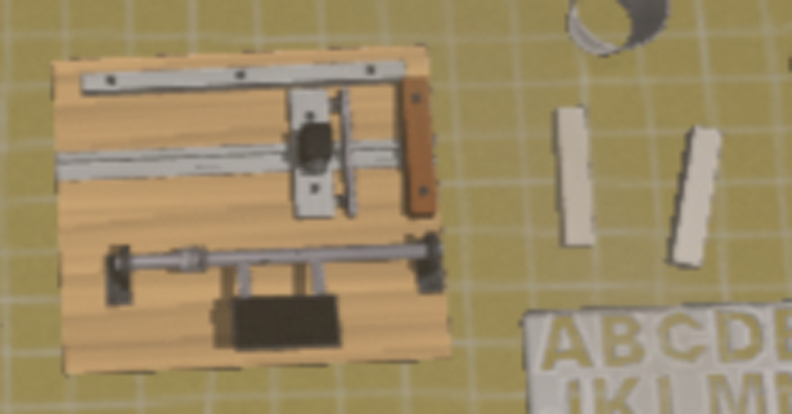

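The crop shows the bed with the end stop at the top. The fence is on the right at crop (418,145), the jaw grip at (315,147) and the treadle pedal at (287,322). I'll fit the frame pose from these features.

```bash
python3 - <<'E'
from h import *
im=cv2.imread('pics/top1.png'); d=np.load('topd.npy'); W=cloud('top',d)
X,Y,Z=W[...,0],W[...,1],W[...,2]
def rep(n,m):
    P=W[m]; r=cv2.minAreaRect(P[:,:2].astype(np.float32)); print(n,len(P),np.round(P.mean(0),1),np.round(P.min(0),1),np.round(P.max(0),1),np.round(r[0],1),np.round(r[1],1),round(r[2],1))
rep('pedal',(Z>85)&(X>420)&(X<485)&(abs(Y+15)<65))
rep('fence',(Z>43)&(Z<54)&(Y<-140)&(Y>-180)&(X>540)&(X<680))
rep('stop',(Z>36)&(Z<47)&(X>655)&(X<700)&(abs(Y)<160))
rep('grip',(Z>66)&(abs(X-600)<40)&(abs(Y+67)<40))
rep('jawbody',(Z>30)&(Z<42)&(abs(X-600)<62)&(abs(Y+67)<22))
rep('cheekL',(Z>70)&(X<530)&(X>480)&(Y>85)&(Y<130))
rep('cheekR',(Z>70)&(X<530)&(X>480)&(Y<-130)&(Y>-175))
m=(Z>36)&(Z<47)&(X>655)&(X<700)&(abs(Y)<160)
print('stopline',np.polyfit(Y[m],X[m],1))
m=(Z>43)&(Z<54)&(Y<-140)&(Y>-180)&(X>540)&(X<680)
print('fenceline',np.polyfit(X[m],Y[m],1))
# front edge of board
m=abs(Z-17)<5
es=[]
for u in range(322,420,4):
    v=np.where(m[270:290,u])[0]
    if len(v): es.append(W[270+v.max(),u])
es=np.array(es); print('front',np.polyfit(es[:,1],es[:,0],1))
s=imaging.calibration('wrist'); print(s)
E
```

```text
pedal 459 [453.8 -30.8  97.2] [431.3 -73.9  85.1] [484.1  12.  111.2] [457.6 -30.7] [51.7 85.8] 1.1
fence 260 [ 607.7 -153.4   48.3] [ 546.7 -165.9   43. ] [ 678.5 -140.1   53.9] [ 612.8 -153.8] [132.2  24.1] 1.8
stop 423 [670.6 -14.3  41.8] [ 656.7 -158.3   36. ] [681.3 127.6  47. ] [668.8 -15.4] [ 24.5 285.9] 0.2
grip 114 [601.3 -64.3  78.2] [580.8 -77.6  66. ] [621.6 -52.3  88.7] [601.1 -65. ] [25.3 40.7] 88.7
jawbody 232 [602.5 -64.4  36.2] [549.2 -88.1  30.3] [658.9 -48.9  42. ] [604.1 -67.9] [109.9  38.8] 1.0
cheekL 40 [507.8  94.8  84.6] [494.4  86.9  73.8] [521.  101.7  98.4] [507.7  94.3] [14.7 26.5] 88.6
cheekR 69 [ 511.5 -149.1   80.9] [ 497.7 -162.    71.3] [ 527.6 -132.4   94.7] [ 514.9 -148.2] [29.4 29.8] 71.8
stopline [-6.80395823e-03  6.70467309e+02]
fenceline [ 2.57879163e-02 -1.69107259e+02]
front [-1.35142610e-02  4.27037641e+02]
{'fx': 371.64829954431775, 'fy': 371.64829954431775, 'cx': 323.7050817025949, 'cy': 238.91631482951007, 'T_tool_cam': array([[ 7.05968811e-04, -9.62389509e-01, -2.71672475e-01,
         7.42578143e+01],
       [ 9.99999638e-01,  5.50596821e-04,  6.48133203e-04,
        -8.95958670e-02],
       [-4.74174594e-04, -2.71672835e-01,  9.62389550e-01,
        -1.62711151e+02],
       [ 0.00000000e+00,  0.00000000e+00,  0.00000000e+00,
         1.00000000e+00]])}
```

>>> jog_arm(targets=[{"az":10.26},{"az":10.26},{"az":10.26},{"az":10.26},{"az":10.26},{"az":10.26},{"az":10.26},{"tx":0.05,"ty":-0.031},{"tx":0.05,"ty":-0.031},{"tx":0.05,"ty":-0.031},{"tx":0.05,"ty":-0.031},{"tx":0.05,"ty":-0.031},{"tx":0.05,"ty":-0.031},{"tx":0.05,"ty":-0.031},{"tx":0.05,"ty":-0.031},{"tx":0.05,"ty":-0.031},{"tx":0.05,"ty":-0.031},{"tx":0.05,"ty":-0.031},{"tx":0.05,"ty":-0.031},{"tx":0.05,"ty":-0.031}])

```text
invalid input
```

>>> jog_arm(targets=[{"tx":0,"ty":0,"tz":0,"ax":0,"ay":0,"az":10.26,"fingers":0.087},{"tx":0,"ty":0,"tz":0,"ax":0,"ay":0,"az":10.26,"fingers":0.087},{"tx":0,"ty":0,"tz":0,"ax":0,"ay":0,"az":10.26,"fingers":0.087},{"tx":0,"ty":0,"tz":0,"ax":0,"ay":0,"az":10.26,"fingers":0.087},{"tx":0,"ty":0,"tz":0,"ax":0,"ay":0,"az":10.26,"fingers":0.087},{"tx":0,"ty":0,"tz":0,"ax":0,"ay":0,"az":10.26,"fingers":0.087},{"tx":0,"ty":0,"tz":0,"ax":0,"ay":0,"az":10.26,"fingers":0.087}])

```text
time: 0.98
ee_pos: [194.5, 593.5, 221.9]
tcp_rot: [-0.705, 0.709, -0.0, -0.001]
contact_force: [-0.1, -0.2, 0.6]
grip_width: 1.0
grasp_force: 0.0
```

All keys are required. θ is now −90°.

>>> jog_arm(targets=[{"tx":0.05,"ty":-0.031,"tz":0,"ax":0,"ay":0,"az":0,"fingers":0.087},{"tx":0.05,"ty":-0.031,"tz":0,"ax":0,"ay":0,"az":0,"fingers":0.087},{"tx":0.05,"ty":-0.031,"tz":0,"ax":0,"ay":0,"az":0,"fingers":0.087},{"tx":0.05,"ty":-0.031,"tz":0,"ax":0,"ay":0,"az":0,"fingers":0.087},{"tx":0.05,"ty":-0.031,"tz":0,"ax":0,"ay":0,"az":0,"fingers":0.087},{"tx":0.05,"ty":-0.031,"tz":0,"ax":0,"ay":0,"az":0,"fingers":0.087},{"tx":0.05,"ty":-0.031,"tz":0,"ax":0,"ay":0,"az":0,"fingers":0.087},{"tx":0.05,"ty":-0.031,"tz":0,"ax":0,"ay":0,"az":0,"fingers":0.087},{"tx":0.05,"ty":-0.031,"tz":0,"ax":0,"ay":0,"az":0,"fingers":0.087},{"tx":0.05,"ty":-0.031,"tz":0,"ax":0,"ay":0,"az":0,"fingers":0.087},{"tx":0.05,"ty":-0.031,"tz":0,"ax":0,"ay":0,"az":0,"fingers":0.087},{"tx":0.05,"ty":-0.031,"tz":0,"ax":0,"ay":0,"az":0,"fingers":0.087},{"tx":0.05,"ty":-0.031,"tz":0,"ax":0,"ay":0,"az":0,"fingers":0.087},{"tx":0,"ty":0,"tz":0,"ax":0,"ay":0,"az":0,"fingers":0.087}])

```text
time: 2.72
ee_pos: [598.9, -59.2, 220.9]
tcp_rot: [-0.705, 0.709, 0.001, -0.001]
contact_force: [-0.2, -0.4, -0.3]
grip_width: 1.001
grasp_force: 0.0
```

```bash
cat >> h.py <<'E'
from scipy.spatial.transform import Rotation as R
def wcloud(dep,st):
    c=imaging.calibration('wrist'); v,u=np.mgrid[:480,:640]
    x=(u-c['cx'])/c['fx']; y=(v-c['cy'])/c['fy']; r=np.hypot(x,y)+1e-9
    k=np.tan(np.minimum(r,1.4))/r
    P=np.stack([x*k*dep,y*k*dep,dep,np.ones_like(dep)],-1)
    T=np.eye(4); T[:3,:3]=R.from_quat(st['tcp_rot']).as_matrix(); T[:3,3]=st['ee_pos']
    W=(P@(T@np.array(c['T_tool_cam'])).T)[...,:3]; W[dep<=0]=np.nan
    return W
def wsnap(f):
    st=monitor.read_state(); im,d=snap('wrist',f); np.save('wW.npy',wcloud(d,st)); return im,np.load('wW.npy'),st
E
python3 - <<'E'
from h import *
im,W,st=wsnap('w1.png'); print(st['ee_pos'],st['tcp_rot'],st['q'])
X,Y,Z=W[...,0],W[...,1],W[...,2]
def rep(n,m):
    P=W[m]; 
    if len(P)<5: print(n,len(P));return
    r=cv2.minAreaRect(P[:,:2].astype(np.float32)); print(n,len(P),np.round(P.mean(0),1),np.round(np.percentile(P,2,axis=0),1),np.round(np.percentile(P,98,axis=0),1),np.round(r[0],1),np.round(r[1],1),round(r[2],1))
rep('pedal',(Z>90)&(Z<105)&(X>420)&(X<485)&(abs(Y+25)<65))
rep('fence',(Z>43)&(Z<54)&(Y<-135)&(Y>-185)&(X>530)&(X<690))
m=(Z>38)&(Z<46)&(X>650)&(X<700)&(abs(Y)<160); rep('stop',m); print(np.polyfit(Y[m],X[m],1))
rep('griptop',(Z>75)&(abs(X-600)<40)&(abs(Y+67)<40))
rep('grip',(Z>50)&(abs(X-600)<40)&(abs(Y+67)<30))
E
```

```text
[598.87983213 -59.21535868 220.94585464] [-7.05357040e-01  7.08851402e-01  5.58397116e-04 -9.08207260e-04] [ 1.70273079e-01  3.47480027e-01 -5.27649263e-02  1.41936218e-04
 -1.17267963e+00 -1.75270027e-01]
pedal 4063 [455.8 -36.7  96.9] [433.6 -73.6  90.5] [474.7   7.4 102.4] [453.6 -32. ] [45.8 86.1] 0.7
fence 3181 [ 607.5 -154.6   48.4] [ 550.3 -165.4   45.1] [ 664.5 -143.7   50.5] [ 614.8 -154.7] [134.1  29.8] 5.1
stop 3499 [671.2 -38.5  42.3] [ 661.7 -143.7   38.9] [679.9 119.4  44.4] [664.8 -10.2] [ 30.9 275.3] 0.5
[-1.41051231e-02  6.70674382e+02]
griptop 45841 [601.2 -84.7 322.3] [562.1 -92.1  81.1] [638.1 -71.6 345.1] [600.  -61.5] [63.1 80.1] 89.9
grip 46097 [601.4 -84.7 320. ] [562.4 -92.1  80.1] [638.1 -71.5 345.1] [600. -73.] [40.1 80. ] 89.9
```

View pics/w1.png

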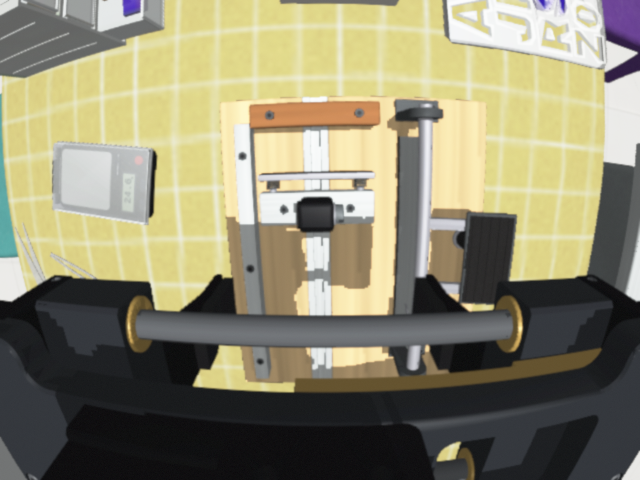

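The wrist view shows the grip at (315,213) with its button at (338,212). The jaw face plate is at (315,177), the fence at the top and the pedal at right (490,258).

```bash
python3 - <<'E'
from h import *
W=np.load('wW.npy');X,Y,Z=W[...,0],W[...,1],W[...,2]
for n,m in(('griptop',(Z>72)&(Z<90)),('grip',(Z>50)&(Z<90)),('body',(Z>30)&(Z<42))):
    m=m&(abs(X-600)<62)&(abs(Y+67)<32); P=W[m]; r=cv2.minAreaRect(P[:,:2].astype(np.float32))
    print(n,len(P),np.round(P.mean(0),1),np.round(np.percentile(P,[2,98],axis=0),1),r)
for p in [(315,213),(338,212),(300,213),(330,213),(315,177),(315,195)]: print(p,np.round(W[p[1],p[0]],1))
E
```

```text
griptop 1125 [605.5 -67.   79.5] [[590.5 -78.9  72.7]
 [621.1 -53.9  81.7]] ((603.6520385742188, -66.27544403076172), (26.310039520263672, 36.851837158203125), 88.64276885986328)
grip 1472 [603.  -68.4  76.2] [[582.6 -79.6  54.6]
 [621.  -54.4  81.7]] ((601.7320556640625, -66.57868957519531), (27.007314682006836, 40.77392578125), 88.64276885986328)
body 3371 [606.4 -74.4  36.7] [[551.9 -98.2  32.3]
 [658.1 -51.5  39.8]] ((605.1284790039062, -74.34114074707031), (110.89643859863281, 49.31899642944336), 0.10053590685129166)
(315, 213) [605.6 -70.7  81.1]
(338, 212) [586.  -69.2  70.1]
(300, 213) [618.2 -70.4  79.3]
(330, 213) [593.1 -70.4  80.1]
(315, 177) [606.2 -96.3  39.5]
(315, 195) [606.4 -78.9  37. ]
```

>>> jog_arm(targets=[{"tx":0.0073,"ty":-0.0035,"tz":0.03,"ax":0,"ay":0,"az":-1,"fingers":0.065},{"tx":0,"ty":0,"tz":0.03,"ax":0,"ay":0,"az":0,"fingers":0.065},{"tx":0,"ty":0,"tz":0.03,"ax":0,"ay":0,"az":0,"fingers":0.065},{"tx":0,"ty":0,"tz":0.03,"ax":0,"ay":0,"az":0,"fingers":0.065},{"tx":0,"ty":0,"tz":0.03,"ax":0,"ay":0,"az":0,"fingers":0.065},{"tx":0,"ty":0,"tz":0.02,"ax":0,"ay":0,"az":0,"fingers":0.065},{"tx":0,"ty":0,"tz":0.008,"ax":0,"ay":0,"az":0,"fingers":0.065},{"tx":0,"ty":0,"tz":0,"ax":0,"ay":0,"az":0,"fingers":0.065},{"tx":0,"ty":0,"tz":0,"ax":0,"ay":0,"az":0,"fingers":0},{"tx":0,"ty":0,"tz":0,"ax":0,"ay":0,"az":0,"fingers":0},{"tx":0,"ty":0,"tz":0,"ax":0,"ay":0,"az":0,"fingers":0},{"tx":0,"ty":0,"tz":0,"ax":0,"ay":0,"az":0,"fingers":0},{"tx":0,"ty":0,"tz":0,"ax":0,"ay":0,"az":0,"fingers":0},{"tx":0,"ty":0,"tz":0,"ax":0,"ay":0,"az":0,"fingers":0}])

```text
time: 4.53
ee_pos: [604.6, -63.0, 45.1]
tcp_rot: [0.714, -0.701, 0.002, -0.002]
contact_force: [6.7, -0.5, -3.4]
grip_width: 0.401
grasp_force: 30.0
```

>>> jog_arm(targets=[{"tx":-0.005,"ty":0,"tz":0,"ax":0,"ay":0,"az":0,"fingers":0},{"tx":-0.01,"ty":0,"tz":0,"ax":0,"ay":0,"az":0,"fingers":0},{"tx":-0.015,"ty":0,"tz":0,"ax":0,"ay":0,"az":0,"fingers":0},{"tx":-0.015,"ty":0,"tz":0,"ax":0,"ay":0,"az":0,"fingers":0},{"tx":-0.015,"ty":0,"tz":0,"ax":0,"ay":0,"az":0,"fingers":0},{"tx":-0.015,"ty":0,"tz":0,"ax":0,"ay":0,"az":0,"fingers":0},{"tx":-0.015,"ty":0,"tz":0,"ax":0,"ay":0,"az":0,"fingers":0},{"tx":-0.015,"ty":-0.001,"tz":0,"ax":0,"ay":0,"az":0,"fingers":0},{"tx":-0.015,"ty":0,"tz":0,"ax":0,"ay":0,"az":0,"fingers":0},{"tx":-0.015,"ty":0,"tz":0,"ax":0,"ay":0,"az":0,"fingers":0}])

```text
time: 5.78
ee_pos: [602.2, 72.6, 45.1]
tcp_rot: [0.713, -0.701, 0.001, -0.002]
contact_force: [6.4, -0.6, -2.1]
grip_width: 0.405
grasp_force: 30.0
```

Sliding freely. I'll continue by about 50 mm, release and rise.

>>> jog_arm(targets=[{"tx":-0.015,"ty":0,"tz":0,"ax":0,"ay":0,"az":0,"fingers":0},{"tx":-0.015,"ty":0,"tz":0,"ax":0,"ay":0,"az":0,"fingers":0},{"tx":-0.01,"ty":0,"tz":0,"ax":0,"ay":0,"az":0,"fingers":0},{"tx":-0.008,"ty":0,"tz":0,"ax":0,"ay":0,"az":0,"fingers":0},{"tx":0,"ty":0,"tz":0,"ax":0,"ay":0,"az":0,"fingers":0},{"tx":0,"ty":0,"tz":0,"ax":0,"ay":0,"az":0,"fingers":0.065},{"tx":0,"ty":0,"tz":0,"ax":0,"ay":0,"az":0,"fingers":0.065},{"tx":0,"ty":0,"tz":0,"ax":0,"ay":0,"az":0,"fingers":0.065},{"tx":0,"ty":0,"tz":-0.03,"ax":0,"ay":0,"az":0,"fingers":0.065},{"tx":0,"ty":0,"tz":-0.05,"ax":0,"ay":0,"az":0,"fingers":0.065},{"tx":0,"ty":0,"tz":-0.05,"ax":0,"ay":0,"az":0,"fingers":0.065},{"tx":0,"ty":0,"tz":0,"ax":0,"ay":0,"az":0,"fingers":0.065}])

```text
time: 7.28
ee_pos: [601.6, 120.5, 179.6]
tcp_rot: [0.714, -0.701, 0.002, -0.004]
contact_force: [-0.2, -0.1, -0.4]
grip_width: 0.745
grasp_force: 0.0
```

>>> jog_arm(targets=[{"tx":-0.054,"ty":0.0206,"tz":0,"ax":0,"ay":0,"az":0,"fingers":0.087},{"tx":-0.054,"ty":0.0206,"tz":0,"ax":0,"ay":0,"az":0,"fingers":0.087},{"tx":-0.054,"ty":0.0206,"tz":0,"ax":0,"ay":0,"az":0,"fingers":0.087},{"tx":-0.054,"ty":0.0206,"tz":0,"ax":0,"ay":0,"az":0,"fingers":0.087},{"tx":-0.054,"ty":0.0206,"tz":0,"ax":0,"ay":0,"az":0,"fingers":0.087},{"tx":0,"ty":0,"tz":0,"ax":0,"ay":0,"az":-10.3,"fingers":0.087},{"tx":0,"ty":0,"tz":0,"ax":0,"ay":0,"az":-10.3,"fingers":0.087},{"tx":0,"ty":0,"tz":0,"ax":0,"ay":0,"az":-10.3,"fingers":0.087},{"tx":0,"ty":0,"tz":0,"ax":0,"ay":0,"az":-10.3,"fingers":0.087},{"tx":0,"ty":0,"tz":0,"ax":0,"ay":0,"az":-10.3,"fingers":0.087},{"tx":0,"ty":0,"tz":0,"ax":0,"ay":0,"az":-10.3,"fingers":0.087},{"tx":0,"ty":0,"tz":0,"ax":0,"ay":0,"az":-10.3,"fingers":0.087},{"tx":0,"ty":0,"tz":0,"ax":0,"ay":0,"az":-10.3,"fingers":0.087},{"tx":0,"ty":0,"tz":0,"ax":0,"ay":0,"az":-10.3,"fingers":0.087},{"tx":0,"ty":0,"tz":0,"ax":0,"ay":0,"az":0,"fingers":0.087}])

```text
time: 9.15
ee_pos: [490.9, 387.3, 173.3]
tcp_rot: [1.0, 0.031, -0.001, 0.001]
contact_force: [0.9, 0.1, 1.1]
grip_width: 0.998
grasp_force: 0.0
```

```bash
cat >> h.py <<'E'
def th(st):
    m=R.from_quat(st['tcp_rot']).as_matrix(); return np.degrees(np.arctan2(m[1,0],m[0,0]))
def bars(name='top'):
    im,d=imaging.read_camera(name) if name!='wrist' else (None,None)
    if name=='wrist':
        st=monitor.read_state(); im,d=imaging.read_camera('wrist'); W=wcloud(d,st)
    else: W=cloud(name,d)
    cv2.imwrite('pics/%s_last.png'%name,im[...,::-1])
    i=im.astype(int)
    m=((i.min(2)>130)&(i.max(2)-i.min(2)<60)&(W[...,2]>12)&(W[...,2]<50)).astype(np.uint8)
    n,l,s,c=cv2.connectedComponentsWithStats(m); out=[]
    for k in range(1,n):
        P=W[l==k]
        if len(P)<60: continue
        top=np.percentile(P[:,2],80); P=P[P[:,2]>top-6]   # top face only
        r=cv2.minAreaRect(P[:,:2].astype(np.float32)); a,b=r[1]; ang=r[2] if a>b else r[2]-90
        ang=(ang+90)%180-90
        if 95<max(a,b)<150 and min(a,b)<45: out.append((np.round(r[0],1),round(top,1),round(ang,1),np.round(r[1]),np.round(c[k])))
    return out
def to(st,x,y,t=None):
    T=R.from_quat(st['tcp_rot']).as_matrix(); v=T.T@(np.array([x,y,st['ee_pos'][2]])-st['ee_pos'])
    print('tx,ty',np.round(v/1000,4)[:2],'az',None if t is None else round(th(st)-t,2))
E
python3 - <<'E'
from h import *
print(monitor.read_state()['ee_pos'],th(monitor.read_state()))
for n in('wrist','top'):
    for b in bars(n): print(n,*b)
E
```

```text
[490.89696053 387.29585643 173.34946427] 3.5887466567423947
wrist [602.2 115.6] 37.1 1.2 [110.  37.] [602. 137.]
wrist [493.8 389.1] 26.2 3.5 [119.  24.] [322. 216.]
top [ 581.5 -288.1] 28.8 -0.2 [ 24. 116.] [459. 229.]
top [ 562.3 -389.6] 28.8 -13.9 [ 23. 119.] [493. 234.]
```

View pics/wrist_last.png

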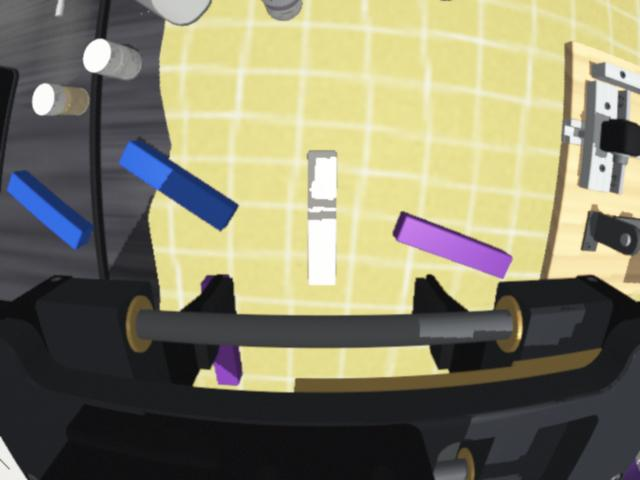

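The white bar is centred between the fingers at (322,216), so I'll descend and grip it.

>>> jog_arm(targets=[{"tx":0.003,"ty":-0.0017,"tz":0.03,"ax":0,"ay":0,"az":0,"fingers":0.06},{"tx":0,"ty":0,"tz":0.04,"ax":0,"ay":0,"az":0,"fingers":0.06},{"tx":0,"ty":0,"tz":0.04,"ax":0,"ay":0,"az":0,"fingers":0.06},{"tx":0,"ty":0,"tz":0.03,"ax":0,"ay":0,"az":0,"fingers":0.06},{"tx":0,"ty":0,"tz":0.02,"ax":0,"ay":0,"az":0,"fingers":0.06},{"tx":0,"ty":0,"tz":0.008,"ax":0,"ay":0,"az":0,"fingers":0.06},{"tx":0,"ty":0,"tz":0,"ax":0,"ay":0,"az":0,"fingers":0},{"tx":0,"ty":0,"tz":0,"ax":0,"ay":0,"az":0,"fingers":0},{"tx":0,"ty":0,"tz":0,"ax":0,"ay":0,"az":0,"fingers":0},{"tx":0,"ty":0,"tz":0,"ax":0,"ay":0,"az":0,"fingers":0},{"tx":0,"ty":0,"tz":0,"ax":0,"ay":0,"az":0,"fingers":0}])

```text
time: 10.62
ee_pos: [494.4, 389.9, 7.1]
tcp_rot: [0.999, 0.033, 0.0, -0.0]
contact_force: [-0.7, -0.3, 1.8]
grip_width: 0.285
grasp_force: 30.0
```

>>> jog_arm(targets=[{"tx":0,"ty":0,"tz":-0.015,"ax":0,"ay":0,"az":0,"fingers":0},{"tx":0,"ty":0,"tz":-0.05,"ax":0,"ay":0,"az":0,"fingers":0},{"tx":0,"ty":0,"tz":-0.06,"ax":0,"ay":0,"az":0,"fingers":0},{"tx":0.0092,"ty":0.0483,"tz":0,"ax":0,"ay":0,"az":0,"fingers":0},{"tx":0.0092,"ty":0.0483,"tz":0,"ax":0,"ay":0,"az":0,"fingers":0},{"tx":0.0092,"ty":0.0483,"tz":0,"ax":0,"ay":0,"az":0,"fingers":0},{"tx":0.0092,"ty":0.0483,"tz":0,"ax":0,"ay":0,"az":0,"fingers":0},{"tx":0.0092,"ty":0.0483,"tz":0,"ax":0,"ay":0,"az":0,"fingers":0},{"tx":0.0092,"ty":0.0483,"tz":0,"ax":0,"ay":0,"az":0,"fingers":0},{"tx":0.0092,"ty":0.0483,"tz":0,"ax":0,"ay":0,"az":0,"fingers":0},{"tx":0.0092,"ty":0.0483,"tz":0,"ax":0,"ay":0,"az":0,"fingers":0},{"tx":0,"ty":0,"tz":0,"ax":0,"ay":0,"az":2.9,"fingers":0},{"tx":0,"ty":0,"tz":0,"ax":0,"ay":0,"az":0,"fingers":0},{"tx":0,"ty":0,"tz":0,"ax":0,"ay":0,"az":0,"fingers":0}])

```text
time: 12.38
ee_pos: [592.8, 9.4, 132.0]
tcp_rot: [1.0, 0.008, 0.0, -0.0]
contact_force: [0.3, 0.5, -1.0]
grip_width: 0.282
grasp_force: 30.0
```

```bash
python3 - <<'E'
from h import *
st=monitor.read_state()
print(st['ee_pos'],th(st)); to(st,592.5,9,.75)
for b in bars('wrist'): print(*b)
E
```

```text
[592.80812153   9.42963539 132.02854882] 0.9084745441829634
tx,ty [-0.0003  0.0004] az 0.16
[606.5 115.9] 37.1 2.1 [99. 35.] [184. 212.]
[ 591.7 -289. ] 26.2 -0.1 [ 28. 103.] [626. 240.]
[614.4 -77.8] 19.1 -88.9 [  8. 128.] [432. 210.]
[596.7 -78.7] 19.1 -89.1 [  9. 128.] [433. 231.]
```

View pics/wrist_last.png

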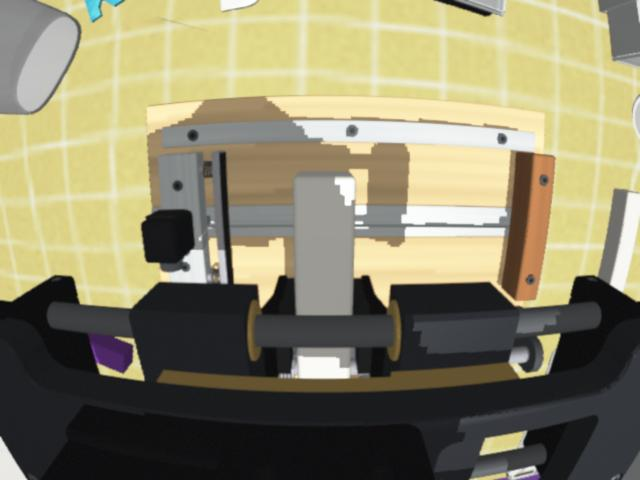

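The bar hangs lengthways in the grip over the bed; the jaw is at left (190,215) and the fence at right (530,225). I'll lower it, release and rise.

>>> jog_arm(targets=[{"tx":0,"ty":0,"tz":0.03,"ax":0,"ay":0,"az":0,"fingers":0},{"tx":0,"ty":0,"tz":0.03,"ax":0,"ay":0,"az":0,"fingers":0},{"tx":0,"ty":0,"tz":0.025,"ax":0,"ay":0,"az":0,"fingers":0},{"tx":0,"ty":0,"tz":0.015,"ax":0,"ay":0,"az":0,"fingers":0},{"tx":0,"ty":0,"tz":0.006,"ax":0,"ay":0,"az":0,"fingers":0},{"tx":0,"ty":0,"tz":0,"ax":0,"ay":0,"az":0,"fingers":0},{"tx":0,"ty":0,"tz":0,"ax":0,"ay":0,"az":0,"fingers":0.045},{"tx":0,"ty":0,"tz":0,"ax":0,"ay":0,"az":0,"fingers":0.045},{"tx":0,"ty":0,"tz":0,"ax":0,"ay":0,"az":0,"fingers":0.045},{"tx":0,"ty":0,"tz":-0.03,"ax":0,"ay":0,"az":0,"fingers":0.045},{"tx":0,"ty":0,"tz":-0.05,"ax":0,"ay":0,"az":0,"fingers":0.045},{"tx":0,"ty":0,"tz":-0.05,"ax":0,"ay":0,"az":0,"fingers":0.06},{"tx":0,"ty":0,"tz":0,"ax":0,"ay":0,"az":0,"fingers":0.06}])

```text
time: 14.05
ee_pos: [595.9, 9.4, 160.9]
tcp_rot: [1.0, 0.008, 0.005, -0.001]
contact_force: [0.5, 0.1, -1.6]
grip_width: 0.645
grasp_force: 0.0
```

```bash
python3 - <<'E'
from h import *
st=monitor.read_state()
print(st['ee_pos'],th(st))
for n in('wrist','top'):
  for b in bars(n): print(n,*b)
to(st,581.5,-288.5,-.2)
E
```

```text
[595.85220785   9.43932459 160.90576207] 0.866869136286141
wrist [602.  112.2] 37.1 -2.7 [ 35. 108.] [201. 228.]
wrist [592.3   9.3] 43.8 0.9 [119.  25.] [350. 228.]
wrist [ 593.3 -289.3] 26.2 -0.9 [27. 99.] [609. 234.]
top [ 581.2 -288.1] 28.7 -0.5 [ 24. 116.] [459. 229.]
top [ 562.8 -390.3] 28.0 -14.0 [ 24. 116.] [493. 234.]
tx,ty [-0.0189  0.2977] az 1.07
```

>>> jog_arm(targets=[{"tx":-0.003,"ty":0.0595,"tz":0,"ax":0,"ay":0,"az":0,"fingers":0.06},{"tx":-0.003,"ty":0.0595,"tz":0,"ax":0,"ay":0,"az":0,"fingers":0.06},{"tx":-0.003,"ty":0.0595,"tz":0,"ax":0,"ay":0,"az":0,"fingers":0.06},{"tx":-0.003,"ty":0.0595,"tz":0,"ax":0,"ay":0,"az":0,"fingers":0.06},{"tx":-0.003,"ty":0.0595,"tz":0,"ax":0,"ay":0,"az":0,"fingers":0.06},{"tx":0,"ty":0,"tz":0,"ax":0,"ay":0,"az":1,"fingers":0.06},{"tx":0,"ty":0,"tz":0,"ax":0,"ay":0,"az":0,"fingers":0.06}])

```text
time: 15.02
ee_pos: [581.2, -288.5, 153.7]
tcp_rot: [1.0, -0.002, -0.002, -0.001]
contact_force: [0.2, -0.2, -0.0]
grip_width: 0.688
grasp_force: 0.0
```

```bash
python3 - <<'E'
from h import *
st=monitor.read_state()
print(st['ee_pos'],th(st))
for b in bars('wrist'):
  print(*b); to(st,*b[0],b[2])
E
```

```text
[ 581.20593594 -288.49730954  153.7113509 ] -0.22192772150958198
[ 771.8 -421.8] 34.4 -80.5 [ 13. 118.] [487.   6.]
tx,ty [0.1911 0.1326] az 80.28
[ 582.3 -289.6] 26.1 -0.4 [ 25. 120.] [325. 222.]
tx,ty [0.0011 0.0011] az 0.18
[593.1   8.7] 43.9 0.5 [119.  27.] [ 20. 220.]
tx,ty [ 0.0107 -0.2972] az -0.72
[ 564.7 -391.2] 26.2 -13.7 [ 26. 115.] [446. 242.]
tx,ty [-0.0161  0.1028] az 13.48
[614.5 -73. ] 19.2 89.5 [145.  12.] [ 93. 196.]
tx,ty [ 0.0325 -0.2156] az -89.72
[596.  -73.7] 19.1 -87.3 [ 11. 145.] [100. 213.]
tx,ty [ 0.014  -0.2149] az 87.08
```

>>> jog_arm(targets=[{"tx":0.001,"ty":0.001,"tz":0.04,"ax":0,"ay":0,"az":0,"fingers":0.06},{"tx":0,"ty":0,"tz":0.04,"ax":0,"ay":0,"az":0,"fingers":0.06},{"tx":0,"ty":0,"tz":0.04,"ax":0,"ay":0,"az":0,"fingers":0.06},{"tx":0,"ty":0,"tz":0.02,"ax":0,"ay":0,"az":0,"fingers":0.06},{"tx":0,"ty":0,"tz":0.007,"ax":0,"ay":0,"az":0,"fingers":0.06},{"tx":0,"ty":0,"tz":0,"ax":0,"ay":0,"az":0,"fingers":0.06},{"tx":0,"ty":0,"tz":0,"ax":0,"ay":0,"az":0,"fingers":0},{"tx":0,"ty":0,"tz":0,"ax":0,"ay":0,"az":0,"fingers":0},{"tx":0,"ty":0,"tz":0,"ax":0,"ay":0,"az":0,"fingers":0},{"tx":0,"ty":0,"tz":0,"ax":0,"ay":0,"az":0,"fingers":0},{"tx":0,"ty":0,"tz":0,"ax":0,"ay":0,"az":0,"fingers":0}])

```text
time: 16.45
ee_pos: [583.2, -289.8, 8.8]
tcp_rot: [1.0, -0.002, 0.0, 0.0]
contact_force: [0.1, 0.4, 1.5]
grip_width: 0.282
grasp_force: 30.0
```

>>> jog_arm(targets=[{"tx":0,"ty":0,"tz":-0.015,"ax":0,"ay":0,"az":0,"fingers":0},{"tx":0,"ty":0,"tz":-0.05,"ax":0,"ay":0,"az":0,"fingers":0},{"tx":0,"ty":0,"tz":-0.055,"ax":0,"ay":0,"az":0,"fingers":0},{"tx":0.002,"ty":-0.0488,"tz":0,"ax":0,"ay":0,"az":0,"fingers":0},{"tx":0.002,"ty":-0.0488,"tz":0,"ax":0,"ay":0,"az":0,"fingers":0},{"tx":0.002,"ty":-0.0488,"tz":0,"ax":0,"ay":0,"az":0,"fingers":0},{"tx":0.002,"ty":-0.0488,"tz":0,"ax":0,"ay":0,"az":0,"fingers":0},{"tx":0.002,"ty":-0.0488,"tz":0,"ax":0,"ay":0,"az":0,"fingers":0},{"tx":0,"ty":0,"tz":0,"ax":0,"ay":0,"az":-1,"fingers":0},{"tx":0,"ty":0,"tz":0,"ax":0,"ay":0,"az":0,"fingers":0},{"tx":0,"ty":0,"tz":0,"ax":0,"ay":0,"az":0,"fingers":0}])

```text
time: 17.82
ee_pos: [593.8, -46.8, 128.7]
tcp_rot: [1.0, 0.006, 0.0, 0.0]
contact_force: [-0.5, -0.5, -1.2]
grip_width: 0.281
grasp_force: 30.0
```

```bash
python3 - <<'E'
from h import *
st=monitor.read_state()
print(st['ee_pos'],th(st)); to(st,594,-46,.75)
for b in bars('wrist'): print(*b)
E
```

```text
[593.75106414 -46.81367673 128.7370169 ] 0.7327596877124175
tx,ty [ 0.0003 -0.0008] az -0.02
[601.5 112.9] 37.1 0.7 [109.  32.] [126. 239.]
[598.2   8.9] 44.0 0.6 [108.  25.] [236. 224.]
```

View pics/wrist_last.png

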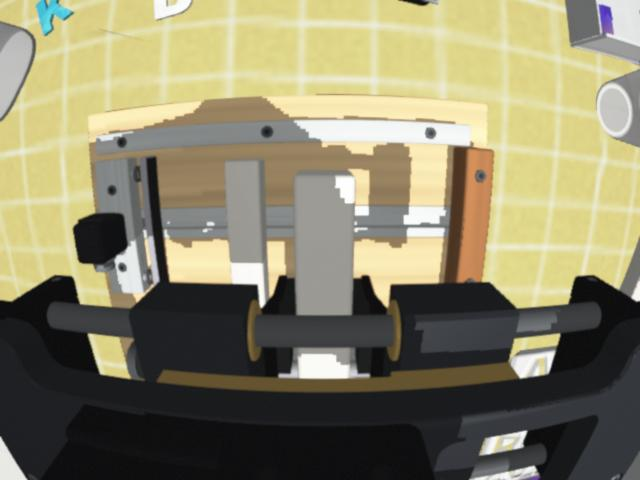

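The second bar is held beside the first, which lies at (245,225). Lowering it.

>>> jog_arm(targets=[{"tx":0,"ty":0,"tz":0.03,"ax":0,"ay":0,"az":0,"fingers":0},{"tx":0,"ty":0,"tz":0.03,"ax":0,"ay":0,"az":0,"fingers":0},{"tx":0,"ty":0,"tz":0.022,"ax":0,"ay":0,"az":0,"fingers":0},{"tx":0,"ty":0,"tz":0.014,"ax":0,"ay":0,"az":0,"fingers":0},{"tx":0,"ty":0,"tz":0.006,"ax":0,"ay":0,"az":0,"fingers":0},{"tx":0,"ty":0,"tz":0,"ax":0,"ay":0,"az":0,"fingers":0},{"tx":0,"ty":0,"tz":0,"ax":0,"ay":0,"az":0,"fingers":0.042},{"tx":0,"ty":0,"tz":0,"ax":0,"ay":0,"az":0,"fingers":0.042},{"tx":0,"ty":0,"tz":0,"ax":0,"ay":0,"az":0,"fingers":0.042},{"tx":0,"ty":0,"tz":-0.03,"ax":0,"ay":0,"az":0,"fingers":0.042},{"tx":0,"ty":0,"tz":-0.05,"ax":0,"ay":0,"az":0,"fingers":0.042},{"tx":0,"ty":0,"tz":-0.05,"ax":0,"ay":0,"az":0,"fingers":0.06},{"tx":0,"ty":0,"tz":0,"ax":0,"ay":0,"az":0,"fingers":0.06}])

```text
time: 19.5
ee_pos: [596.9, -45.5, 161.9]
tcp_rot: [1.0, 0.008, 0.005, -0.0]
contact_force: [-0.4, -0.3, -0.8]
grip_width: 0.63
grasp_force: 0.0
```

```bash
python3 - <<'E'
from h import *
st=monitor.read_state()
print(st['ee_pos'],th(st))
for n in('wrist','top'):
  for b in bars(n): print(n,*b)
to(st,564,-391,-13.8)
E
```

```text
[596.91679031 -45.46820465 161.87212338] 0.8771372223952384
wrist [602.  115.8] 37.2 4.4 [107.  33.] [147. 240.]
wrist [593.6 -46.1] 44.0 0.6 [119.  25.] [323. 232.]
wrist [592.6   9.8] 44.0 1.6 [118.  26.] [248. 224.]
top [ 561.9 -390.2] 28.3 -13.4 [ 24. 118.] [493. 234.]
tx,ty [-0.0382  0.345 ] az 14.68
```

>>> jog_arm(targets=[{"tx":-0.0058,"ty":0.0575,"tz":0,"ax":0,"ay":0,"az":0,"fingers":0.06},{"tx":-0.0058,"ty":0.0575,"tz":0,"ax":0,"ay":0,"az":0,"fingers":0.06},{"tx":-0.0058,"ty":0.0575,"tz":0,"ax":0,"ay":0,"az":0,"fingers":0.06},{"tx":-0.0058,"ty":0.0575,"tz":0,"ax":0,"ay":0,"az":0,"fingers":0.06},{"tx":-0.0058,"ty":0.0575,"tz":0,"ax":0,"ay":0,"az":0,"fingers":0.06},{"tx":-0.0058,"ty":0.0575,"tz":0,"ax":0,"ay":0,"az":0,"fingers":0.06},{"tx":0,"ty":0,"tz":0,"ax":0,"ay":0,"az":7.3,"fingers":0.06},{"tx":0,"ty":0,"tz":0,"ax":0,"ay":0,"az":7.3,"fingers":0.06},{"tx":0,"ty":0,"tz":0,"ax":0,"ay":0,"az":0,"fingers":0.06}])

```text
time: 20.72
ee_pos: [563.1, -391.0, 154.3]
tcp_rot: [0.993, -0.119, -0.002, -0.001]
contact_force: [0.2, 0.8, 0.1]
grip_width: 0.689
grasp_force: 0.0
```

```bash
python3 - <<'E'
from h import *
st=monitor.read_state()
print(st['ee_pos'],th(st))
for b in bars('wrist'):
  print(*b); to(st,*b[0],b[2])
E
```

```text
[ 563.14552925 -391.01242631  154.31965671] -13.718816830961696
[ 835.8 -122.6] 27.1 -9.6 [ 36. 115.] [ 9. 47.]
tx,ty [ 0.2012 -0.3254] az -4.12
[ 561.8 -391.2] 26.1 -13.6 [ 25. 120.] [324. 225.]
tx,ty [-0.0013  0.0005] az -0.12
```

>>> jog_arm(targets=[{"tx":-0.001,"ty":0.0005,"tz":0.04,"ax":0,"ay":0,"az":0,"fingers":0.06},{"tx":0,"ty":0,"tz":0.04,"ax":0,"ay":0,"az":0,"fingers":0.06},{"tx":0,"ty":0,"tz":0.04,"ax":0,"ay":0,"az":0,"fingers":0.06},{"tx":0,"ty":0,"tz":0.02,"ax":0,"ay":0,"az":0,"fingers":0.06},{"tx":0,"ty":0,"tz":0.008,"ax":0,"ay":0,"az":0,"fingers":0.06},{"tx":0,"ty":0,"tz":0,"ax":0,"ay":0,"az":0,"fingers":0.06},{"tx":0,"ty":0,"tz":0,"ax":0,"ay":0,"az":0,"fingers":0},{"tx":0,"ty":0,"tz":0,"ax":0,"ay":0,"az":0,"fingers":0},{"tx":0,"ty":0,"tz":0,"ax":0,"ay":0,"az":0,"fingers":0},{"tx":0,"ty":0,"tz":0,"ax":0,"ay":0,"az":0,"fingers":0},{"tx":0,"ty":0,"tz":0,"ax":0,"ay":0,"az":0,"fingers":0}])

```text
time: 22.15
ee_pos: [563.0, -391.5, 8.8]
tcp_rot: [0.993, -0.12, 0.0, 0.0]
contact_force: [0.2, 0.3, 0.6]
grip_width: 0.285
grasp_force: 30.0
```

>>> jog_arm(targets=[{"tx":0,"ty":0,"tz":-0.015,"ax":0,"ay":0,"az":0,"fingers":0},{"tx":0,"ty":0,"tz":-0.05,"ax":0,"ay":0,"az":0,"fingers":0},{"tx":0,"ty":0,"tz":-0.055,"ax":0,"ay":0,"az":0,"fingers":0},{"tx":0,"ty":0,"tz":0,"ax":0,"ay":0,"az":-7.25,"fingers":0},{"tx":0,"ty":0,"tz":0,"ax":0,"ay":0,"az":-7.25,"fingers":0},{"tx":0.0059,"ty":-0.0484,"tz":0,"ax":0,"ay":0,"az":0,"fingers":0},{"tx":0.0059,"ty":-0.0484,"tz":0,"ax":0,"ay":0,"az":0,"fingers":0},{"tx":0.0059,"ty":-0.0484,"tz":0,"ax":0,"ay":0,"az":0,"fingers":0},{"tx":0.0059,"ty":-0.0484,"tz":0,"ax":0,"ay":0,"az":0,"fingers":0},{"tx":0.0059,"ty":-0.0484,"tz":0,"ax":0,"ay":0,"az":0,"fingers":0},{"tx":0.0059,"ty":-0.0484,"tz":0,"ax":0,"ay":0,"az":0,"fingers":0},{"tx":0,"ty":0,"tz":0,"ax":0,"ay":0,"az":0,"fingers":0},{"tx":0,"ty":0,"tz":0,"ax":0,"ay":0,"az":0,"fingers":0}])

```text
time: 23.78
ee_pos: [594.8, -100.6, 129.2]
tcp_rot: [1.0, 0.007, 0.0, 0.0]
contact_force: [-0.2, 0.5, -0.0]
grip_width: 0.288
grasp_force: 30.0
```

```bash
python3 - <<'E'
from h import *
st=monitor.read_state()
print(st['ee_pos'],th(st)); to(st,594.5,-101,.75)
for b in bars('wrist'): print(*b)
E
```

```text
[ 594.75410404 -100.63452792  129.22575584] 0.7598832640623369
tx,ty [-0.0003  0.0004] az 0.01
[ 808.2 -350.4] 13.1 -85.0 [ 31. 110.] [599.  17.]
[599.3 -46. ] 44.0 0.1 [108.  25.] [243. 225.]
[601.9 117.2] 37.1 1.7 [107.  31.] [ 69. 212.]
```

View pics/wrist_last.png

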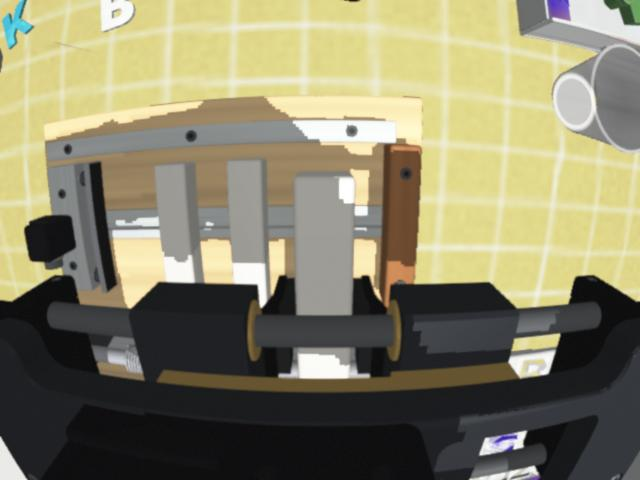

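The third bar is held between the second (247,225) and the fence (400,220). Lowering it.

>>> jog_arm(targets=[{"tx":0,"ty":0,"tz":0.03,"ax":0,"ay":0,"az":0,"fingers":0},{"tx":0,"ty":0,"tz":0.03,"ax":0,"ay":0,"az":0,"fingers":0},{"tx":0,"ty":0,"tz":0.022,"ax":0,"ay":0,"az":0,"fingers":0},{"tx":0,"ty":0,"tz":0.014,"ax":0,"ay":0,"az":0,"fingers":0},{"tx":0,"ty":0,"tz":0.006,"ax":0,"ay":0,"az":0,"fingers":0},{"tx":0,"ty":0,"tz":0,"ax":0,"ay":0,"az":0,"fingers":0},{"tx":0,"ty":0,"tz":0,"ax":0,"ay":0,"az":0,"fingers":0.042},{"tx":0,"ty":0,"tz":0,"ax":0,"ay":0,"az":0,"fingers":0.042},{"tx":0,"ty":0,"tz":0,"ax":0,"ay":0,"az":0,"fingers":0.042},{"tx":0,"ty":0,"tz":-0.03,"ax":0,"ay":0,"az":0,"fingers":0.042},{"tx":0,"ty":0,"tz":-0.05,"ax":0,"ay":0,"az":0,"fingers":0.042},{"tx":0,"ty":0,"tz":-0.05,"ax":0,"ay":0,"az":0,"fingers":0.06},{"tx":0,"ty":0,"tz":0,"ax":0,"ay":0,"az":0,"fingers":0.06},{"tx":0,"ty":0,"tz":0,"ax":0,"ay":0,"az":0,"fingers":0.06}])

```text
time: 25.58
ee_pos: [594.1, -100.5, 156.3]
tcp_rot: [1.0, 0.006, -0.0, -0.0]
contact_force: [-0.2, 0.4, -0.6]
grip_width: 0.667
grasp_force: 0.0
```

```bash
python3 - <<'E'
from h import *
st=monitor.read_state()
print(st['ee_pos'],th(st))
for n in('wrist','top'):
  for b in bars(n): print(n,*b)
to(st,454,-32)
E
```

```text
[ 594.132795   -100.45039484  156.29135901] 0.7142508717258301
wrist [ 811.3 -350. ] 13.2 -85.6 [ 40. 105.] [581.  20.]
wrist [593.8 -45.7] 44.1 1.2 [119.  25.] [252. 222.]
wrist [ 594.2 -101.2] 44.1 0.6 [118.  25.] [321. 229.]
wrist [592.1   9.3] 44.0 1.5 [119.  26.] [182. 226.]
wrist [602.1 115.4] 37.1 3.5 [108.  31.] [ 86. 204.]
tx,ty [-0.1393 -0.0702] az None
```

View pics/top_last.png

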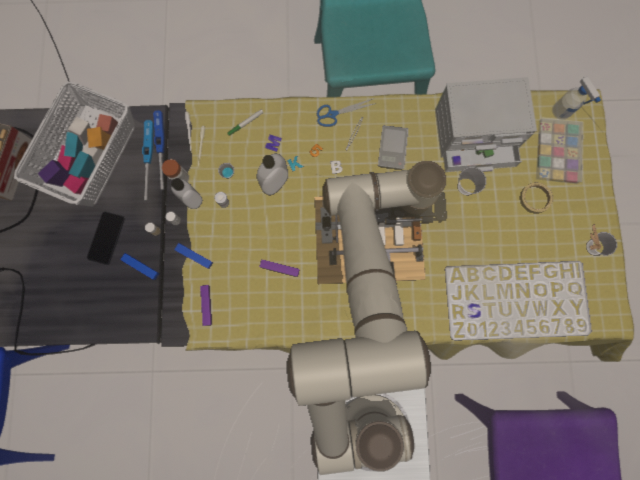

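Both wrist and top views show exactly three white bars, all laid on the bed, and none elsewhere. Next is the treadle.

>>> jog_arm(targets=[{"tx":-0.0465,"ty":-0.0234,"tz":0,"ax":0,"ay":0,"az":0,"fingers":0},{"tx":-0.0465,"ty":-0.0234,"tz":0,"ax":0,"ay":0,"az":0,"fingers":0},{"tx":-0.0465,"ty":-0.0234,"tz":0,"ax":0,"ay":0,"az":0,"fingers":0},{"tx":0,"ty":0,"tz":0.02,"ax":0,"ay":0,"az":0,"fingers":0},{"tx":0,"ty":0,"tz":0.02,"ax":0,"ay":0,"az":0,"fingers":0},{"tx":0,"ty":0,"tz":0.01,"ax":0,"ay":0,"az":0,"fingers":0},{"tx":0,"ty":0,"tz":0,"ax":0,"ay":0,"az":0,"fingers":0},{"tx":0,"ty":0,"tz":0.004,"ax":0,"ay":0,"az":0,"fingers":0},{"tx":0,"ty":0,"tz":0.004,"ax":0,"ay":0,"az":0,"fingers":0},{"tx":0,"ty":0,"tz":0.004,"ax":0,"ay":0,"az":0,"fingers":0},{"tx":0,"ty":0,"tz":0.004,"ax":0,"ay":0,"az":0,"fingers":0},{"tx":0,"ty":0,"tz":0.004,"ax":0,"ay":0,"az":0,"fingers":0},{"tx":0,"ty":0,"tz":0,"ax":0,"ay":0,"az":0,"fingers":0}])

```text
time: 27.3
ee_pos: [452.9, -32.5, 86.2]
tcp_rot: [1.0, 0.006, -0.002, 0.0]
contact_force: [-3.8, 0.7, 5.5]
grip_width: 0.007
grasp_force: 2.5
```

>>> jog_arm(targets=[{"tx":0,"ty":0,"tz":0.003,"ax":0,"ay":0,"az":0,"fingers":0},{"tx":0,"ty":0,"tz":0.003,"ax":0,"ay":0,"az":0,"fingers":0},{"tx":0,"ty":0,"tz":0.003,"ax":0,"ay":0,"az":0,"fingers":0},{"tx":0,"ty":0,"tz":0.002,"ax":0,"ay":0,"az":0,"fingers":0},{"tx":0,"ty":0,"tz":0,"ax":0,"ay":0,"az":0,"fingers":0},{"tx":0,"ty":0,"tz":0,"ax":0,"ay":0,"az":0,"fingers":0}])

```text
time: 28.05
ee_pos: [451.8, -32.6, 75.5]
tcp_rot: [1.0, 0.006, -0.003, 0.0]
contact_force: [-7.0, 1.1, 9.7]
grip_width: 0.011
grasp_force: 4.7
```

>>> jog_arm(targets=[{"tx":0,"ty":0,"tz":0.002,"ax":0,"ay":0,"az":0,"fingers":0},{"tx":0,"ty":0,"tz":0.002,"ax":0,"ay":0,"az":0,"fingers":0},{"tx":0,"ty":0,"tz":0,"ax":0,"ay":0,"az":0,"fingers":0},{"tx":0,"ty":0,"tz":0,"ax":0,"ay":0,"az":0,"fingers":0}])

```text
time: 28.55
ee_pos: [451.8, -32.6, 74.1]
tcp_rot: [1.0, 0.007, -0.002, 0.001]
contact_force: [-14.4, 4.2, 30.7]
grip_width: 0.005
grasp_force: 15.8
```

The force rose sharply to about 30 N, so the treadle is at its stop. I'll let it up and check.

>>> jog_arm(targets=[{"tx":0,"ty":0,"tz":-0.006,"ax":0,"ay":0,"az":0,"fingers":0},{"tx":0,"ty":0,"tz":-0.008,"ax":0,"ay":0,"az":0,"fingers":0},{"tx":0,"ty":0,"tz":-0.008,"ax":0,"ay":0,"az":0,"fingers":0},{"tx":0,"ty":0,"tz":-0.008,"ax":0,"ay":0,"az":0,"fingers":0},{"tx":0,"ty":0,"tz":-0.05,"ax":0,"ay":0,"az":0,"fingers":0.065},{"tx":0,"ty":0,"tz":-0.05,"ax":0,"ay":0,"az":0,"fingers":0.065},{"tx":0.04,"ty":0,"tz":0,"ax":0,"ay":0,"az":0,"fingers":0.065},{"tx":0.04,"ty":0,"tz":0,"ax":0,"ay":0,"az":0,"fingers":0.065},{"tx":0,"ty":0,"tz":0,"ax":0,"ay":0,"az":0,"fingers":0.065},{"tx":0,"ty":0,"tz":0,"ax":0,"ay":0,"az":0,"fingers":0.065}])

```text
time: 29.8
ee_pos: [533.4, -31.2, 200.6]
tcp_rot: [1.0, 0.006, -0.001, -0.0]
contact_force: [0.5, 0.1, 0.4]
grip_width: 0.607
grasp_force: 0.0
```

```bash
python3 - <<'E'
from h import *
st=monitor.read_state()
print(st['ee_pos'],th(st))
for b in bars('wrist'): print(*b)
E
```

```text
[533.3540542  -31.19793465 200.63022489] 0.7029049786487043
[608.8 115.2] 37.1 0.4 [97. 36.] [166. 116.]
```

View pics/wrist_last.png

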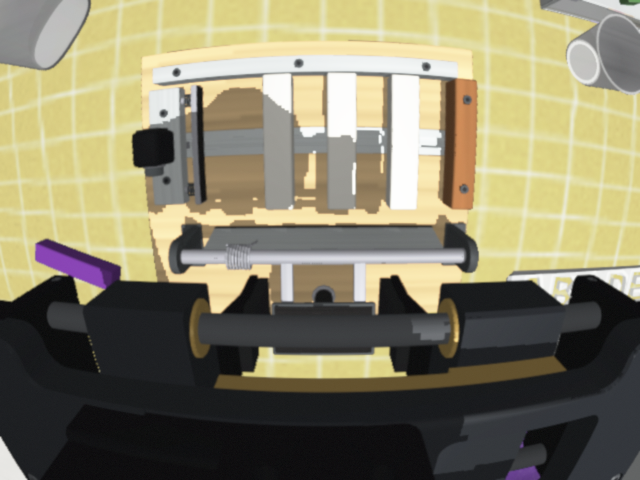

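All three bars now lie up against the stop (bar tops end at row 73) and the blade is back up. Next I'll regrip the jaw.

>>> jog_arm(targets=[{"tx":0.0234,"ty":-0.05,"tz":0,"ax":0,"ay":0,"az":0,"fingers":0.065},{"tx":0.0234,"ty":-0.05,"tz":0,"ax":0,"ay":0,"az":0,"fingers":0.065},{"tx":0.0234,"ty":-0.05,"tz":0,"ax":0,"ay":0,"az":0,"fingers":0.065},{"tx":0,"ty":0,"tz":0,"ax":0,"ay":0,"az":10,"fingers":0.065},{"tx":0,"ty":0,"tz":0,"ax":0,"ay":0,"az":10,"fingers":0.065},{"tx":0,"ty":0,"tz":0,"ax":0,"ay":0,"az":10,"fingers":0.065},{"tx":0,"ty":0,"tz":0,"ax":0,"ay":0,"az":10,"fingers":0.065},{"tx":0,"ty":0,"tz":0,"ax":0,"ay":0,"az":10,"fingers":0.065},{"tx":0,"ty":0,"tz":0,"ax":0,"ay":0,"az":10,"fingers":0.065},{"tx":0,"ty":0,"tz":0,"ax":0,"ay":0,"az":10,"fingers":0.065},{"tx":0,"ty":0,"tz":0,"ax":0,"ay":0,"az":10,"fingers":0.065},{"tx":0,"ty":0,"tz":0,"ax":0,"ay":0,"az":10,"fingers":0.065},{"tx":0,"ty":0,"tz":0,"ax":0,"ay":0,"az":0,"fingers":0.065}])

```text
time: 31.48
ee_pos: [601.7, 119.6, 201.8]
tcp_rot: [0.712, -0.702, -0.0, -0.0]
contact_force: [-0.3, 0.2, 0.2]
grip_width: 0.748
grasp_force: 0.0
```

```bash
python3 - <<'E'
from h import *
im,W,st=wsnap('w9.png'); print(st['ee_pos'],th(st))
X,Y,Z=W[...,0],W[...,1],W[...,2]
for a,b in((72,90),(50,90)):
    m=(Z>a)&(Z<b)&(abs(X-600)<40)&(abs(Y-117)<35); P=W[m]; r=cv2.minAreaRect(P[:,:2].astype(np.float32)); print(len(P),r)
to(st,602,118.5,-89.25)
E
```

```text
[601.73785616 119.57159514 201.83148372] -89.14268704877885
1267 ((602.42333984375, 116.8658447265625), (32.95647048950195, 25.6837215423584), 1.9771195650100708)
1663 ((598.5238037109375, 116.42694854736328), (40.78102111816406, 26.291908264160156), 1.9771195650100708)
tx,ty [ 0.0011 -0.0002] az 0.11
```

>>> jog_arm(targets=[{"tx":0.002,"ty":0.001,"tz":0.04,"ax":0,"ay":0,"az":0,"fingers":0.065},{"tx":0,"ty":0,"tz":0.04,"ax":0,"ay":0,"az":0,"fingers":0.065},{"tx":0,"ty":0,"tz":0.035,"ax":0,"ay":0,"az":0,"fingers":0.065},{"tx":0,"ty":0,"tz":0.025,"ax":0,"ay":0,"az":0,"fingers":0.065},{"tx":0,"ty":0,"tz":0.014,"ax":0,"ay":0,"az":0,"fingers":0.065},{"tx":0,"ty":0,"tz":0.005,"ax":0,"ay":0,"az":0,"fingers":0.065},{"tx":0,"ty":0,"tz":0,"ax":0,"ay":0,"az":0,"fingers":0.065},{"tx":0,"ty":0,"tz":0,"ax":0,"ay":0,"az":0,"fingers":0},{"tx":0,"ty":0,"tz":0,"ax":0,"ay":0,"az":0,"fingers":0},{"tx":0,"ty":0,"tz":0,"ax":0,"ay":0,"az":0,"fingers":0},{"tx":0,"ty":0,"tz":0,"ax":0,"ay":0,"az":0,"fingers":0},{"tx":0,"ty":0,"tz":0,"ax":0,"ay":0,"az":0,"fingers":0},{"tx":0,"ty":0,"tz":0,"ax":0,"ay":0,"az":0,"fingers":0}])

```text
time: 33.15
ee_pos: [601.5, 117.6, 42.7]
tcp_rot: [0.712, -0.703, -0.0, 0.0]
contact_force: [-0.9, -0.9, 1.4]
grip_width: 0.402
grasp_force: 30.0
```

>>> jog_arm(targets=[{"tx":0.005,"ty":0,"tz":0,"ax":0,"ay":0,"az":0,"fingers":0},{"tx":0.01,"ty":0,"tz":0,"ax":0,"ay":0,"az":0,"fingers":0},{"tx":0.015,"ty":0,"tz":0,"ax":0,"ay":0,"az":0,"fingers":0},{"tx":0.012,"ty":0,"tz":0,"ax":0,"ay":0,"az":0,"fingers":0},{"tx":0.008,"ty":0,"tz":0,"ax":0,"ay":0,"az":0,"fingers":0},{"tx":0.006,"ty":0,"tz":0,"ax":0,"ay":0,"az":0,"fingers":0},{"tx":0.006,"ty":0,"tz":0,"ax":0,"ay":0,"az":0,"fingers":0},{"tx":0.006,"ty":0,"tz":0,"ax":0,"ay":0,"az":0,"fingers":0},{"tx":0.006,"ty":0,"tz":0,"ax":0,"ay":0,"az":0,"fingers":0},{"tx":0.006,"ty":0,"tz":0,"ax":0,"ay":0,"az":0,"fingers":0},{"tx":0.006,"ty":0,"tz":0,"ax":0,"ay":0,"az":0,"fingers":0},{"tx":0.006,"ty":0,"tz":0,"ax":0,"ay":0,"az":0,"fingers":0},{"tx":0.006,"ty":0,"tz":0,"ax":0,"ay":0,"az":0,"fingers":0},{"tx":0.006,"ty":0,"tz":0,"ax":0,"ay":0,"az":0,"fingers":0},{"tx":0.006,"ty":0,"tz":0,"ax":0,"ay":0,"az":0,"fingers":0},{"tx":0.006,"ty":0,"tz":0,"ax":0,"ay":0,"az":0,"fingers":0},{"tx":0.006,"ty":0,"tz":0,"ax":0,"ay":0,"az":0,"fingers":0},{"tx":0,"ty":0,"tz":0,"ax":0,"ay":0,"az":0,"fingers":0}])

```text
time: 35.4
ee_pos: [603.5, -5.1, 42.7]
tcp_rot: [0.711, -0.703, 0.0, -0.0]
contact_force: [0.8, 0.4, 3.5]
grip_width: 0.407
grasp_force: 30.0
```

>>> jog_arm(targets=[{"tx":0.005,"ty":0,"tz":0,"ax":0,"ay":0,"az":0,"fingers":0},{"tx":0.005,"ty":0,"tz":0,"ax":0,"ay":0,"az":0,"fingers":0},{"tx":0.005,"ty":0,"tz":0,"ax":0,"ay":0,"az":0,"fingers":0},{"tx":0.005,"ty":0,"tz":0,"ax":0,"ay":0,"az":0,"fingers":0},{"tx":0.004,"ty":0,"tz":0,"ax":0,"ay":0,"az":0,"fingers":0},{"tx":0.004,"ty":0,"tz":0,"ax":0,"ay":0,"az":0,"fingers":0},{"tx":0,"ty":0,"tz":0,"ax":0,"ay":0,"az":0,"fingers":0}])

```text
time: 36.28
ee_pos: [604.0, -32.9, 42.7]
tcp_rot: [0.712, -0.703, 0.0, -0.0]
contact_force: [3.5, 0.1, 4.8]
grip_width: 0.405
grasp_force: 30.0
```

```bash
python3 - <<'E'
from h import *
st=monitor.read_state(); print(st['ee_pos'],st['contact_force'])
snap('wrist','w10.png')
E
```

```text
[603.96898184 -32.93831047  42.6711737 ] [3.4743927  0.11417101 4.78123363]
```

View pics/w10.png

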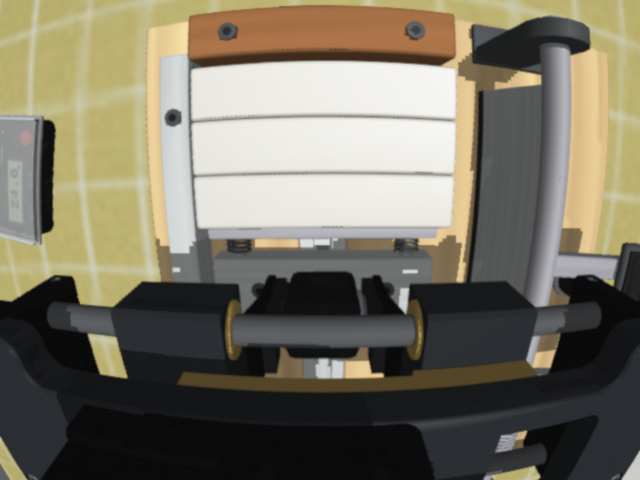

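The bars lie almost touching between the fence and the face plate, with their ends at the stop. Pushing further.

>>> jog_arm(targets=[{"tx":0.002,"ty":0,"tz":0,"ax":0,"ay":0,"az":0,"fingers":0},{"tx":0.002,"ty":0,"tz":0,"ax":0,"ay":0,"az":0,"fingers":0},{"tx":0.002,"ty":0,"tz":0,"ax":0,"ay":0,"az":0,"fingers":0},{"tx":0,"ty":0,"tz":0,"ax":0,"ay":0,"az":0,"fingers":0},{"tx":0,"ty":0,"tz":0,"ax":0,"ay":0,"az":0,"fingers":0}])

```text
time: 36.95
ee_pos: [604.1, -38.3, 42.7]
tcp_rot: [0.712, -0.703, 0.0, -0.0]
contact_force: [4.8, 2.6, 4.6]
grip_width: 0.405
grasp_force: 30.0
```

>>> jog_arm(targets=[{"tx":0.002,"ty":0,"tz":0,"ax":0,"ay":0,"az":0,"fingers":0},{"tx":0.002,"ty":0,"tz":0,"ax":0,"ay":0,"az":0,"fingers":0},{"tx":0,"ty":0,"tz":0,"ax":0,"ay":0,"az":0,"fingers":0},{"tx":0,"ty":0,"tz":0,"ax":0,"ay":0,"az":0,"fingers":0}])

```text
time: 37.45
ee_pos: [604.2, -41.9, 42.7]
tcp_rot: [0.712, -0.702, 0.0, -0.001]
contact_force: [4.3, 3.8, 3.7]
grip_width: 0.402
grasp_force: 30.0
```

```bash
python3 - <<'E'
from h import *
im,W,st=wsnap('w11.png'); print(st['ee_pos'],st['contact_force'])
cv2.imwrite('pics/w11c.png',cv2.resize(im[0:290,140:480,::-1],None,fx=2,fy=2))
E
```

```text
[604.16752151 -41.86392798  42.71048443] [4.28063449 3.7738061  3.66316043]
```

View pics/w11c.png

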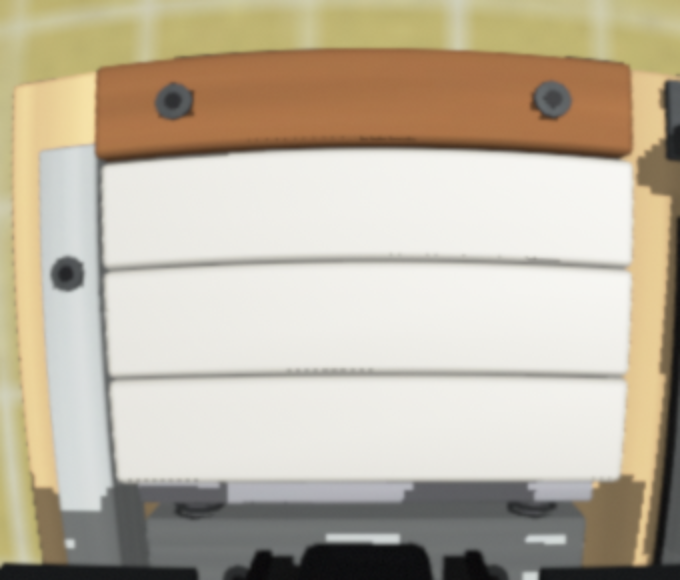

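The row is tight and the springs partly compressed. About 3 mm more.

>>> jog_arm(targets=[{"tx":0.0015,"ty":0,"tz":0,"ax":0,"ay":0,"az":0,"fingers":0},{"tx":0.0015,"ty":0,"tz":0,"ax":0,"ay":0,"az":0,"fingers":0},{"tx":0,"ty":0,"tz":0,"ax":0,"ay":0,"az":0,"fingers":0},{"tx":0,"ty":0,"tz":0,"ax":0,"ay":0,"az":0,"fingers":0}])

```text
time: 38.0
ee_pos: [604.2, -44.4, 42.7]
tcp_rot: [0.712, -0.702, 0.0, -0.001]
contact_force: [3.2, 4.4, 5.2]
grip_width: 0.401
grasp_force: 30.0
```

>>> jog_arm(targets=[{"tx":0.0015,"ty":0,"tz":0,"ax":0,"ay":0,"az":0,"fingers":0},{"tx":0,"ty":0,"tz":0,"ax":0,"ay":0,"az":0,"fingers":0},{"tx":0,"ty":0,"tz":0,"ax":0,"ay":0,"az":0,"fingers":0},{"tx":0,"ty":0,"tz":0,"ax":0,"ay":0,"az":0,"fingers":0}])

```text
time: 38.5
ee_pos: [604.2, -44.8, 42.7]
tcp_rot: [0.712, -0.702, -0.0, -0.001]
contact_force: [2.9, 10.3, 4.7]
grip_width: 0.403
grasp_force: 30.0
```

```bash
python3 - <<'E'
from h import *
im,W,st=wsnap('w12.png'); print(st['ee_pos'],st['contact_force'])
X,Y,Z=W[...,0],W[...,1],W[...,2]
m=(abs(X-600)<30)&(Z>41)&(Z<47)&(Y<-60)&(Y>-142); print('bars y',np.percentile(Y[m],[1,99]))
m=(abs(X-640)<12)&(Z>33)&(Z<40.5)&(Y<-20)&(Y>-90); print('face/body',np.histogram(Y[m],np.arange(-90,-20,3)))
cv2.imwrite('pics/w12c.png',cv2.resize(im[190:290,180:460,::-1],None,fx=2.8,fy=2.8))
E
```

```text
[604.1858288  -44.80617647  42.68185446] [ 2.8669834  10.34298615  4.74152552]
bars y [-141.29508476  -70.6086008 ]
face/body (array([  0,   0,   0,   0,   0,   0,   0, 190, 279, 174, 277, 270, 236,
       211, 154, 110,  80,  60,  39,   9,   0,   0,   0]), array([-90, -87, -84, -81, -78, -75, -72, -69, -66, -63, -60, -57, -54,
       -51, -48, -45, -42, -39, -36, -33, -30, -27, -24, -21]))
```

View pics/w12c.png

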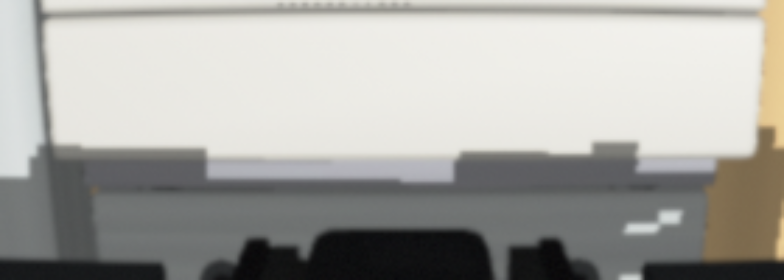

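The face has bottomed out: force jumped to 10 N, and the spring gap is closed in the crop. I'll back off about 2.5 mm, release to lock and rise.

>>> jog_arm(targets=[{"tx":-0.0013,"ty":0,"tz":0,"ax":0,"ay":0,"az":0,"fingers":0},{"tx":-0.0012,"ty":0,"tz":0,"ax":0,"ay":0,"az":0,"fingers":0},{"tx":0,"ty":0,"tz":0,"ax":0,"ay":0,"az":0,"fingers":0},{"tx":0,"ty":0,"tz":0,"ax":0,"ay":0,"az":0,"fingers":0}])

```text
time: 39.05
ee_pos: [604.2, -43.5, 42.7]
tcp_rot: [0.712, -0.702, 0.0, -0.001]
contact_force: [3.5, 6.8, 3.4]
grip_width: 0.405
grasp_force: 30.0
```

>>> jog_arm(targets=[{"tx":0,"ty":0,"tz":0,"ax":0,"ay":0,"az":0,"fingers":0.062},{"tx":0,"ty":0,"tz":0,"ax":0,"ay":0,"az":0,"fingers":0.062},{"tx":0,"ty":0,"tz":0,"ax":0,"ay":0,"az":0,"fingers":0.062},{"tx":0,"ty":0,"tz":0,"ax":0,"ay":0,"az":0,"fingers":0.062},{"tx":0,"ty":0,"tz":-0.02,"ax":0,"ay":0,"az":0,"fingers":0.062},{"tx":0,"ty":0,"tz":-0.04,"ax":0,"ay":0,"az":0,"fingers":0.062},{"tx":0,"ty":0,"tz":-0.05,"ax":0,"ay":0,"az":0,"fingers":0.062},{"tx":0,"ty":0,"tz":-0.05,"ax":0,"ay":0,"az":0,"fingers":0.062},{"tx":0,"ty":0,"tz":0,"ax":0,"ay":0,"az":0,"fingers":0.062},{"tx":0,"ty":0,"tz":0,"ax":0,"ay":0,"az":0,"fingers":0.062}])

```text
time: 40.3
ee_pos: [602.8, -44.4, 201.7]
tcp_rot: [0.711, -0.703, -0.001, 0.0]
contact_force: [-0.4, -0.5, 0.2]
grip_width: 0.712
grasp_force: 0.0
```

```bash
python3 - <<'E'
from h import *
im,W,st=wsnap('w13.png'); print(st['ee_pos'],st['contact_force'])
cv2.imwrite('pics/w13c.png',cv2.resize(im[60:300,180:480,::-1],None,fx=2.5,fy=2.5))
E
```

```text
[602.79891348 -44.43708138 201.74291192] [-0.4326245  -0.52183673  0.24806769]
```

View pics/w13c.png

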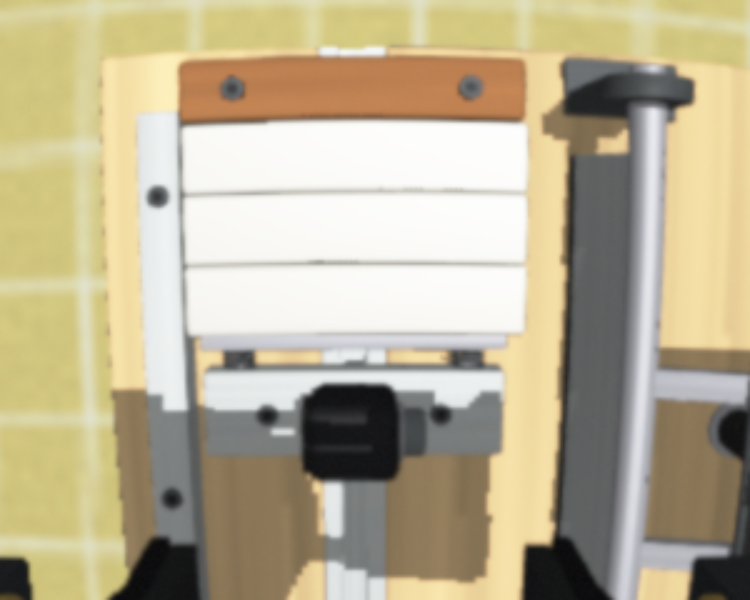

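```bash
python3 - <<'E'
from h import *
W=np.load('wW.npy');X,Y,Z=W[...,0],W[...,1],W[...,2]
def gr(n,m):
    P=W[m]; r=cv2.minAreaRect(P[:,:2].astype(np.float32)); print(n,len(P),np.round(r[0],1),np.round(r[1],1),r[2],np.round(np.percentile(P,[1,99],axis=0),1).tolist())
gr('griptop',(Z>72)&(Z<90)&(abs(X-600)<30)&(abs(Y+42)<30))
gr('bars',(Z>41)&(Z<47)&(abs(X-602)<57)&(Y<-55)&(Y>-142))
for col in (650,640,570,560):
    m=(abs(X-col)<3)&(Z>20)&(Y>-75)&(Y<-25); o=np.argsort(Y[m]); print(col,[(round(float(a)),round(float(b))) for a,b in zip(Y[m][o][::6],Z[m][o][::6])])
E
```

```text
griptop 1232 [602.8 -39.6] [37.3 25. ] 0.9359490275382996 [[589.0, -51.9, 72.5], [620.8, -27.3, 81.9]]
bars 10820 [ 602.  -103.1] [114.   77.8] 0.008339456282556057 [[546.7, -141.3, 41.6], [657.9, -70.1, 45.2]]
650 [(-75, 45), (-75, 296), (-75, 296), (-75, 44), (-75, 297), (-75, 296), (-75, 296), (-75, 295), (-74, 296), (-74, 297), (-74, 296), (-74, 295), (-74, 296), (-74, 44), (-74, 296), (-74, 44), (-74, 296), (-74, 297), (-74, 296), (-74, 296), (-74, 296), (-74, 296), (-73, 296), (-73, 296), (-73, 295), (-73, 296), (-73, 296), (-73, 295), (-73, 295), (-73, 296), (-73, 295), (-73, 295), (-73, 296), (-73, 296), (-72, 296), (-72, 296), (-72, 295), (-72, 44), (-72, 296), (-72, 296), (-72, 42), (-72, 295), (-72, 296), (-72, 297), (-72, 295), (-72, 296), (-72, 296), (-71, 296), (-71, 296), (-71, 43), (-71, 296), (-71, 297), (-71, 297), (-71, 296), (-71, 296), (-71, 295), (-71, 297), (-71, 296), (-71, 296), (-70, 308), (-70, 315), (-70, 296), (-70, 296), (-70, 296), (-70, 43), (-70, 297), (-70, 295), (-70, 42), (-70, 296), (-70, 309), (-70, 309), (-70, 308), (-70, 309), (-70, 307), (-70,
[... 28228 characters left out ...]
 (-34, 296), (-33, 297), (-33, 37), (-33, 296), (-33, 296), (-33, 297), (-33, 295), (-33, 37), (-32, 37), (-32, 296), (-32, 36), (-32, 296), (-32, 296), (-32, 296), (-31, 296), (-31, 296), (-31, 295), (-31, 296), (-31, 296), (-31, 296), (-31, 296), (-31, 296), (-31, 296), (-30, 297), (-30, 36), (-30, 297), (-30, 297), (-30, 37), (-30, 296), (-29, 295), (-29, 296), (-29, 296), (-29, 297), (-29, 297), (-29, 295), (-29, 296), (-29, 296), (-29, 297), (-28, 296), (-28, 296), (-28, 296), (-28, 297), (-28, 37), (-28, 296), (-27, 36), (-27, 296), (-27, 296), (-27, 297), (-27, 297), (-26, 296), (-26, 297), (-26, 296), (-26, 295), (-26, 296), (-26, 297), (-26, 296), (-26, 296), (-25, 296), (-25, 296)]
```

The jaw sprang back about 2–3 mm as the grip slackened, so the face is only about 6 mm in. I'll regrip, push to the bottom and release there for more margin.

>>> jog_arm(targets=[{"tx":-0.0045,"ty":0,"tz":0.04,"ax":0,"ay":0,"az":0,"fingers":0.062},{"tx":0,"ty":0,"tz":0.04,"ax":0,"ay":0,"az":0,"fingers":0.062},{"tx":0,"ty":0,"tz":0.035,"ax":0,"ay":0,"az":0,"fingers":0.062},{"tx":0,"ty":0,"tz":0.025,"ax":0,"ay":0,"az":0,"fingers":0.062},{"tx":0,"ty":0,"tz":0.014,"ax":0,"ay":0,"az":0,"fingers":0.062},{"tx":0,"ty":0,"tz":0.005,"ax":0,"ay":0,"az":0,"fingers":0.062},{"tx":0,"ty":0,"tz":0,"ax":0,"ay":0,"az":0,"fingers":0.062},{"tx":0,"ty":0,"tz":0,"ax":0,"ay":0,"az":0,"fingers":0},{"tx":0,"ty":0,"tz":0,"ax":0,"ay":0,"az":0,"fingers":0},{"tx":0,"ty":0,"tz":0,"ax":0,"ay":0,"az":0,"fingers":0},{"tx":0,"ty":0,"tz":0,"ax":0,"ay":0,"az":0,"fingers":0},{"tx":0,"ty":0,"tz":0,"ax":0,"ay":0,"az":0,"fingers":0},{"tx":0.002,"ty":0,"tz":0,"ax":0,"ay":0,"az":0,"fingers":0},{"tx":0,"ty":0,"tz":0,"ax":0,"ay":0,"az":0,"fingers":0}])

```text
time: 42.1
ee_pos: [604.2, -41.4, 43.9]
tcp_rot: [0.712, -0.703, 0.0, -0.001]
contact_force: [0.7, 4.3, 3.0]
grip_width: 0.408
grasp_force: 30.0
```

>>> jog_arm(targets=[{"tx":0.0015,"ty":0,"tz":0,"ax":0,"ay":0,"az":0,"fingers":0},{"tx":0.001,"ty":0,"tz":0,"ax":0,"ay":0,"az":0,"fingers":0},{"tx":0,"ty":0,"tz":0,"ax":0,"ay":0,"az":0,"fingers":0},{"tx":0,"ty":0,"tz":0,"ax":0,"ay":0,"az":0,"fingers":0}])

```text
time: 42.6
ee_pos: [604.2, -44.0, 43.9]
tcp_rot: [0.712, -0.703, 0.0, -0.001]
contact_force: [0.6, 5.3, 4.0]
grip_width: 0.405
grasp_force: 30.0
```

>>> jog_arm(targets=[{"tx":0.001,"ty":0,"tz":0,"ax":0,"ay":0,"az":0,"fingers":0},{"tx":0.0005,"ty":0,"tz":0,"ax":0,"ay":0,"az":0,"fingers":0},{"tx":0,"ty":0,"tz":0,"ax":0,"ay":0,"az":0,"fingers":0},{"tx":0,"ty":0,"tz":0,"ax":0,"ay":0,"az":0,"fingers":0}])

```text
time: 43.1
ee_pos: [604.2, -45.2, 44.0]
tcp_rot: [0.712, -0.702, 0.0, -0.001]
contact_force: [0.5, 5.7, 3.5]
grip_width: 0.403
grasp_force: 30.0
```

>>> jog_arm(targets=[{"tx":0.0005,"ty":0,"tz":0,"ax":0,"ay":0,"az":0,"fingers":0.062},{"tx":0,"ty":0,"tz":0,"ax":0,"ay":0,"az":0,"fingers":0.062},{"tx":0,"ty":0,"tz":0,"ax":0,"ay":0,"az":0,"fingers":0.062},{"tx":0,"ty":0,"tz":0,"ax":0,"ay":0,"az":0,"fingers":0.062},{"tx":0,"ty":0,"tz":-0.02,"ax":0,"ay":0,"az":0,"fingers":0.062},{"tx":0,"ty":0,"tz":-0.04,"ax":0,"ay":0,"az":0,"fingers":0.062},{"tx":0,"ty":0,"tz":-0.05,"ax":0,"ay":0,"az":0,"fingers":0.062},{"tx":0,"ty":0,"tz":-0.05,"ax":0,"ay":0,"az":0,"fingers":0.062},{"tx":0,"ty":0,"tz":0,"ax":0,"ay":0,"az":0,"fingers":0.062},{"tx":0,"ty":0,"tz":0,"ax":0,"ay":0,"az":0,"fingers":0.062}])

```text
time: 44.35
ee_pos: [603.1, -46.4, 203.0]
tcp_rot: [0.711, -0.703, -0.0, 0.0]
contact_force: [-0.6, 0.1, -0.2]
grip_width: 0.713
grasp_force: 0.0
```

```bash
python3 - <<'E'
from h import *
im,W,st=wsnap('w14.png'); print(st['ee_pos'],st['contact_force'])
X,Y,Z=W[...,0],W[...,1],W[...,2]
for c in ((Z>72)&(Z<90)&(abs(X-600)<30)&(abs(Y+42)<30),(Z>41)&(Z<47)&(abs(X-602)<50)&(Y<-55)&(Y>-142)):
    print(np.round(np.percentile(W[c],[1,99],axis=0),1).tolist())
cv2.imwrite('pics/w14c.png',cv2.resize(im[60:300,180:480,::-1],None,fx=2.5,fy=2.5))
E
```

```text
[603.11576938 -46.44355625 202.98610629] [-0.57195763  0.14731996 -0.22929097]
[[589.4, -51.8, 72.5], [621.3, -27.2, 81.9]]
[[553.0, -141.2, 41.5], [651.0, -70.2, 45.3]]
```

View pics/w14c.png

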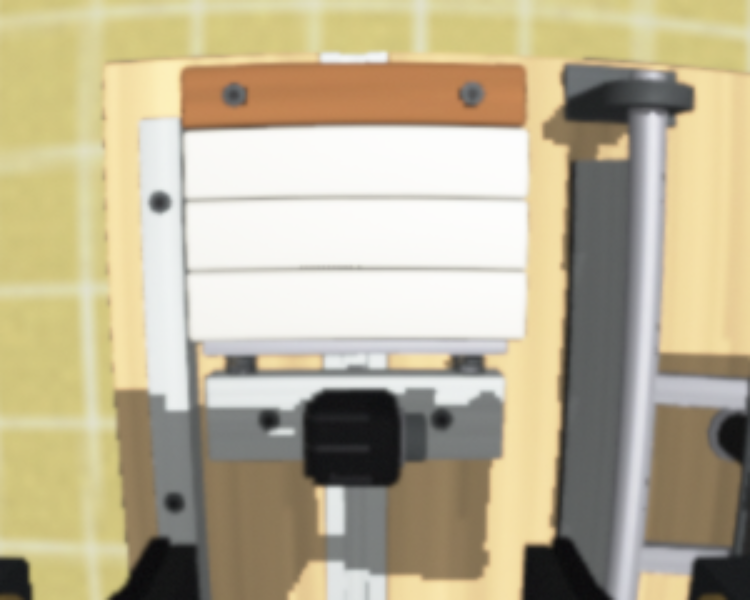

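The jaw springs back during release, because only the button-side finger holds it while the button comes out. This time I'll open in small steps while creeping towards the fence, so friction keeps it pushed in.

>>> jog_arm(targets=[{"tx":-0.01,"ty":0,"tz":0.04,"ax":0,"ay":0,"az":0,"fingers":0.062},{"tx":0,"ty":0,"tz":0.04,"ax":0,"ay":0,"az":0,"fingers":0.062},{"tx":0,"ty":0,"tz":0.035,"ax":0,"ay":0,"az":0,"fingers":0.062},{"tx":0,"ty":0,"tz":0.025,"ax":0,"ay":0,"az":0,"fingers":0.062},{"tx":0,"ty":0,"tz":0.014,"ax":0,"ay":0,"az":0,"fingers":0.062},{"tx":0,"ty":0,"tz":0.005,"ax":0,"ay":0,"az":0,"fingers":0.062},{"tx":0,"ty":0,"tz":0,"ax":0,"ay":0,"az":0,"fingers":0.062},{"tx":0,"ty":0,"tz":0,"ax":0,"ay":0,"az":0,"fingers":0},{"tx":0,"ty":0,"tz":0,"ax":0,"ay":0,"az":0,"fingers":0},{"tx":0,"ty":0,"tz":0,"ax":0,"ay":0,"az":0,"fingers":0},{"tx":0,"ty":0,"tz":0,"ax":0,"ay":0,"az":0,"fingers":0},{"tx":0,"ty":0,"tz":0,"ax":0,"ay":0,"az":0,"fingers":0},{"tx":0.002,"ty":0,"tz":0,"ax":0,"ay":0,"az":0,"fingers":0},{"tx":0.002,"ty":0,"tz":0,"ax":0,"ay":0,"az":0,"fingers":0},{"tx":0,"ty":0,"tz":0,"ax":0,"ay":0,"az":0,"fingers":0},{"tx":0,"ty":0,"tz":0,"ax":0,"ay":0,"az":0,"fingers":0}])

```text
time: 46.4
ee_pos: [604.1, -40.0, 44.9]
tcp_rot: [0.712, -0.703, 0.0, -0.001]
contact_force: [-0.0, 5.3, 3.8]
grip_width: 0.402
grasp_force: 30.0
```

>>> jog_arm(targets=[{"tx":0.001,"ty":0,"tz":0,"ax":0,"ay":0,"az":0,"fingers":0},{"tx":0.0005,"ty":0,"tz":0,"ax":0,"ay":0,"az":0,"fingers":0.036},{"tx":0.001,"ty":0,"tz":0,"ax":0,"ay":0,"az":0,"fingers":0.0375},{"tx":0.001,"ty":0,"tz":0,"ax":0,"ay":0,"az":0,"fingers":0.039},{"tx":0.001,"ty":0,"tz":0,"ax":0,"ay":0,"az":0,"fingers":0.0405},{"tx":0.001,"ty":0,"tz":0,"ax":0,"ay":0,"az":0,"fingers":0.042},{"tx":0.001,"ty":0,"tz":0,"ax":0,"ay":0,"az":0,"fingers":0.0435},{"tx":0.001,"ty":0,"tz":0,"ax":0,"ay":0,"az":0,"fingers":0.045},{"tx":0.001,"ty":0,"tz":0,"ax":0,"ay":0,"az":0,"fingers":0.047},{"tx":0,"ty":0,"tz":0,"ax":0,"ay":0,"az":0,"fingers":0.052},{"tx":0,"ty":0,"tz":0,"ax":0,"ay":0,"az":0,"fingers":0.062},{"tx":0,"ty":0,"tz":0,"ax":0,"ay":0,"az":0,"fingers":0.062},{"tx":0,"ty":0,"tz":-0.02,"ax":0,"ay":0,"az":0,"fingers":0.062},{"tx":0,"ty":0,"tz":-0.04,"ax":0,"ay":0,"az":0,"fingers":0.062},{"tx":0,"ty":0,"tz":-0.05,"ax":0,"ay":0,"az":0,"fingers":0.062},{"tx":0,"ty":0,"tz":-0.05,"ax":0,"ay":0,"az":0,"fingers":0.062},{"tx":0,"ty":0,"tz":0,"ax":0,"ay":0,"az":0,"fingers":0.062},{"tx":0,"ty":0,"tz":0,"ax":0,"ay":0,"az":0,"fingers":0.062}])

```text
time: 48.65
ee_pos: [603.2, -48.7, 204.2]
tcp_rot: [0.711, -0.703, -0.0, 0.0]
contact_force: [0.1, 0.6, 0.1]
grip_width: 0.708
grasp_force: 0.0
```

```bash
python3 - <<'E'
from h import *
im,W,st=wsnap('w15.png'); print(st['ee_pos'],st['contact_force'])
X,Y,Z=W[...,0],W[...,1],W[...,2]
for c in ((Z>72)&(Z<90)&(abs(X-600)<30)&(abs(Y+42)<30),(Z>41)&(Z<47)&(abs(X-602)<50)&(Y<-55)&(Y>-142)):
    print(np.round(np.percentile(W[c],[1,99],axis=0),1).tolist())
cv2.imwrite('pics/w15c.png',cv2.resize(im[60:300,180:480,::-1],None,fx=2.5,fy=2.5))
# plate/body gap, compared over pictures: gray profile at a column beside the springs
for f in ('w13','w14','w15'):
    g=cv2.imread(f'pics/{f}.png',0); print(f,g[190:215,290:300].mean(1).astype(int).tolist())
E
```

```text
[603.17724633 -48.67769121 204.16919453] [0.08694674 0.59881817 0.09080613]
[[588.9, -53.2, 72.3], [621.2, -27.7, 81.9]]
[[553.0, -141.4, 41.6], [650.8, -69.8, 45.2]]
w13 [244, 242, 234, 215, 209, 211, 209, 204, 197, 185, 186, 205, 211, 210, 202, 163, 128, 130, 177, 218, 232, 235, 234, 232, 231]
w14 [245, 245, 244, 242, 231, 209, 204, 210, 209, 204, 196, 188, 190, 206, 211, 211, 205, 174, 135, 127, 167, 216, 231, 235, 234]
w15 [246, 245, 245, 244, 244, 242, 235, 218, 205, 209, 209, 204, 198, 188, 187, 203, 209, 198, 164, 126, 126, 169, 219, 234, 236]
```

The face is now about 5.8 mm in. Friction alone limits it, so I'll pinch with the tool yawed 15°. That way the button-side pad also pushes towards the fence while releasing.

>>> jog_arm(targets=[{"tx":-0.0085,"ty":0,"tz":0,"ax":0,"ay":0,"az":7.5,"fingers":0.062},{"tx":0,"ty":0,"tz":0,"ax":0,"ay":0,"az":7.5,"fingers":0.062},{"tx":0,"ty":0,"tz":0.04,"ax":0,"ay":0,"az":0,"fingers":0.062},{"tx":0,"ty":0,"tz":0.04,"ax":0,"ay":0,"az":0,"fingers":0.062},{"tx":0,"ty":0,"tz":0.035,"ax":0,"ay":0,"az":0,"fingers":0.062},{"tx":0,"ty":0,"tz":0.025,"ax":0,"ay":0,"az":0,"fingers":0.062},{"tx":0,"ty":0,"tz":0.014,"ax":0,"ay":0,"az":0,"fingers":0.062},{"tx":0,"ty":0,"tz":0.005,"ax":0,"ay":0,"az":0,"fingers":0.062},{"tx":0,"ty":0,"tz":0,"ax":0,"ay":0,"az":0,"fingers":0.062},{"tx":0,"ty":0,"tz":0,"ax":0,"ay":0,"az":0,"fingers":0},{"tx":0,"ty":0,"tz":0,"ax":0,"ay":0,"az":0,"fingers":0},{"tx":0,"ty":0,"tz":0,"ax":0,"ay":0,"az":0,"fingers":0},{"tx":0,"ty":0,"tz":0,"ax":0,"ay":0,"az":0,"fingers":0},{"tx":0,"ty":0,"tz":0,"ax":0,"ay":0,"az":0,"fingers":0}])

```text
time: 50.45
ee_pos: [604.6, -39.7, 46.1]
tcp_rot: [-0.614, 0.789, -0.0, 0.001]
contact_force: [1.4, 4.2, 1.7]
grip_width: 0.425
grasp_force: 30.0
```

>>> jog_arm(targets=[{"tx":0.0015,"ty":-0.0004,"tz":0,"ax":0,"ay":0,"az":0,"fingers":0},{"tx":0.0015,"ty":-0.0004,"tz":0,"ax":0,"ay":0,"az":0,"fingers":0},{"tx":0.001,"ty":-0.0002,"tz":0,"ax":0,"ay":0,"az":0,"fingers":0},{"tx":0,"ty":0,"tz":0,"ax":0,"ay":0,"az":0,"fingers":0},{"tx":0,"ty":0,"tz":0,"ax":0,"ay":0,"az":0,"fingers":0}])

```text
time: 51.08
ee_pos: [604.7, -43.9, 46.1]
tcp_rot: [-0.614, 0.789, -0.001, 0.001]
contact_force: [1.8, 4.8, 1.7]
grip_width: 0.424
grasp_force: 30.0
```

>>> jog_arm(targets=[{"tx":0.0005,"ty":-0.0001,"tz":0,"ax":0,"ay":0,"az":0,"fingers":0.038},{"tx":0.0005,"ty":-0.0001,"tz":0,"ax":0,"ay":0,"az":0,"fingers":0.039},{"tx":0.001,"ty":-0.0002,"tz":0,"ax":0,"ay":0,"az":0,"fingers":0.0405},{"tx":0.001,"ty":-0.0002,"tz":0,"ax":0,"ay":0,"az":0,"fingers":0.042},{"tx":0.001,"ty":-0.0002,"tz":0,"ax":0,"ay":0,"az":0,"fingers":0.0435},{"tx":0.001,"ty":-0.0002,"tz":0,"ax":0,"ay":0,"az":0,"fingers":0.045},{"tx":0.001,"ty":-0.0002,"tz":0,"ax":0,"ay":0,"az":0,"fingers":0.0465},{"tx":0.001,"ty":-0.0002,"tz":0,"ax":0,"ay":0,"az":0,"fingers":0.048},{"tx":0,"ty":0,"tz":0,"ax":0,"ay":0,"az":0,"fingers":0.052},{"tx":0,"ty":0,"tz":0,"ax":0,"ay":0,"az":0,"fingers":0.062},{"tx":0,"ty":0,"tz":0,"ax":0,"ay":0,"az":0,"fingers":0.062},{"tx":0,"ty":0,"tz":-0.02,"ax":0,"ay":0,"az":0,"fingers":0.062},{"tx":0,"ty":0,"tz":-0.04,"ax":0,"ay":0,"az":0,"fingers":0.062},{"tx":0,"ty":0,"tz":-0.05,"ax":0,"ay":0,"az":0,"fingers":0.062},{"tx":0,"ty":0,"tz":-0.05,"ax":0,"ay":0,"az":0,"fingers":0.062},{"tx":0,"ty":0,"tz":0,"ax":0,"ay":0,"az":-7.5,"fingers":0.062},{"tx":0,"ty":0,"tz":0,"ax":0,"ay":0,"az":-7.5,"fingers":0.062},{"tx":0,"ty":0,"tz":0,"ax":0,"ay":0,"az":0,"fingers":0.062},{"tx":0,"ty":0,"tz":0,"ax":0,"ay":0,"az":0,"fingers":0.062}])

```text
time: 53.45
ee_pos: [603.3, -51.7, 205.5]
tcp_rot: [0.711, -0.703, 0.0, 0.0]
contact_force: [-0.8, -0.3, 0.1]
grip_width: 0.71
grasp_force: 0.0
```

```bash
python3 - <<'E'
from h import *
im,W,st=wsnap('w16.png'); print(st['ee_pos'],st['contact_force'])
X,Y,Z=W[...,0],W[...,1],W[...,2]
for c in ((Z>72)&(Z<90)&(abs(X-600)<30)&(abs(Y+42)<30),(Z>41)&(Z<47)&(abs(X-602)<50)&(Y<-55)&(Y>-142)):
    print(np.round(np.percentile(W[c],[1,99],axis=0),1).tolist())
cv2.imwrite('pics/w16c.png',cv2.resize(im[60:300,180:480,::-1],None,fx=2.5,fy=2.5))
for f in ('w15','w16'):
    g=cv2.imread(f'pics/{f}.png',0); print(f,g[190:215,290:300].mean(1).astype(int).tolist())
E
```

```text
[603.26545775 -51.6750977  205.47135781] [-0.78783623 -0.28715256  0.13550793]
[[589.5, -53.5, 72.5], [620.9, -29.2, 81.9]]
[[553.1, -141.4, 41.5], [650.9, -70.0, 45.3]]
w15 [246, 245, 245, 244, 244, 242, 235, 218, 205, 209, 209, 204, 198, 188, 187, 203, 209, 198, 164, 126, 126, 169, 219, 234, 236]
w16 [246, 246, 246, 246, 245, 245, 245, 244, 243, 238, 224, 204, 209, 210, 206, 199, 192, 196, 206, 209, 194, 157, 125, 126, 166]
```

View pics/w16c.png

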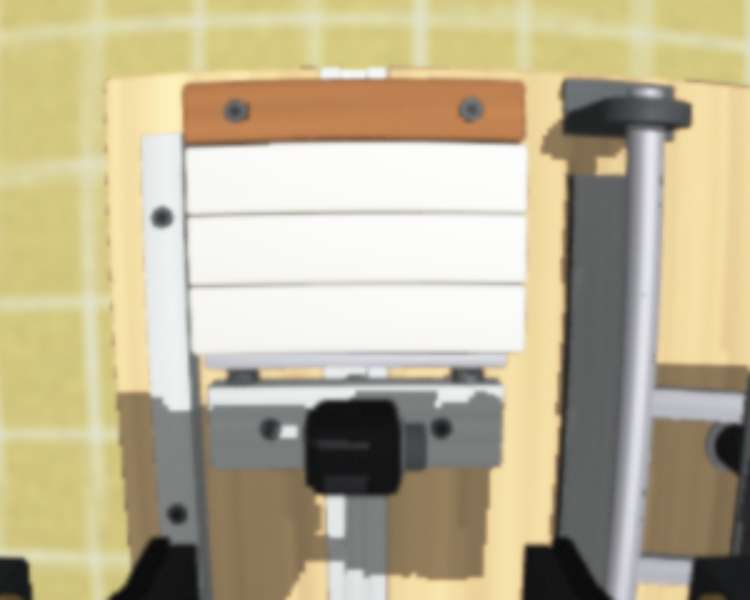

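The row is tight and square, and the sprung face is about 6.5 mm of its 10 mm in. The jaw is locked and the robot is clear, so I'm handing in.

```bash
python3 -c "
from workcell import job_done; print(job_done())"
```

```text
the job is handed in; nothing more can be done
None
```

I handed the job in: the three bars that were there are squared against the stop and held without visible gaps between the fence and the locked jaw. The sprung face is only about 6.5 mm (my estimate) of its 10 mm in, because the jaw springs back a little as it locks. The bottle, vial and cup were not touched.

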